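Re-stand a tipped reagent bottle in its bottle lane and close the row up

TASK

One reagent bottle has tipped over in the steel bottle lane. There is no room to turn it there, so lift it out, put it down on the clear bench, take a fresh hold and stand it upright in its gap between the two bottles that still stand. Then slide the end stop up until the three bottles stand snugly in a row; the bottle is glass, so set it down without dropping it, keep the other two standing in the lane and leave the things around alone.

Things in the scene. Friction and masses are not known exactly. Their poses are not given: they have to be found in the camera images.
- lane: The bottle lane, fixed to the bench: a stainless tray 356 mm long (its y) and 76 mm wide (its x). Origin on the bench under its centre. Its floor is 4 mm above the bench; lips along both long sides, inner faces at x = -35 and +35 mm, are 12 mm high above the bench. A fixed end plate 78 mm high has its inner face at y = +175 mm. A guide rod for the end stop runs along the back, outside the lip at x = +47 mm, no higher than 15 mm.
- end_stop (a joint): Travel of the end stop along the lane in m, 0 (far from the row) to 0.135, growing towards the fixed end plate (lane +y). The flat face of its 66 mm wide, 76 mm high plate is at lane y = -0.125 + value. It slides with about 2 N of friction and stays where it is left; pushing all three bottles along ahead of it takes up to about 12 N. With all three bottles standing in one row against the end plate it meets the row at about 0.123.
- stop_grip (a point): Centre of the black plastic grip on top of the end stop, 22 mm behind the face of the plate and 78 mm above the bench. The grip measures 36 mm across the lane (x), 22 mm along it (y) and 32 mm high (z, 62 to 94 mm above the bench). Axes as the lane's.
- fallen_center (a point): The tipped bottle, at its centre, half-way along: a reagent bottle of 57 mm diameter and 114 mm length, about 0.2 kg, clear glass with a ribbed black cap. z is its own axis from the base (57 mm from here) to the cap's top (57 mm). The body is straight from the base to 28 mm above this point, then shoulders in; the cap is 40 mm in diameter and takes the last 21 mm. It lies on the floor of the lane between the other two, cap towards the fixed end plate.
- tall_center (a point): A standing bottle in the lane, at its centre: the largest of the three, clear glass, 64 mm in diameter and 131 mm high with its 44 mm cap. z is up along its axis.
- short_center (a point): The other standing bottle in the lane, at its centre: clear glass, 56 mm in diameter and 114 mm high with its 40 mm black cap. z is up along its axis. Which of the two stands at the end plate and which by the end stop varies.
- plastic_bottle: Bystander, fixed: white plastic screw-cap bottle, 60 mm in diameter, 106 mm high, standing behind the right end of the lane. Origin under its centre.
- wash_bottle: Bystander: white wash bottle with a bent spout, 65 mm wide, 214 mm high, at the right. Origin at its base.
- bench_timer: Bystander: flat bench timer, 58 x 66 x 20 mm, on the bench near the robot. Origin under its centre.
- paper_tape: Bystander, fixed: roll of paper tape lying flat, 90 mm in diameter, 18 mm high. Origin under its centre.
- beaker_b: Glass beaker with a tube hanging into it, fixed, 113 mm wide and 119 mm high; origin under its centre. The bench to its right (-y) is the clear place: free of things from 80 to 310 mm to the right of this point and up to 550 mm ahead of the robot (x), with the paper tape behind it and, from 561 mm ahead and more than 205 mm to the right, the 113 mm high pump.
Not all that is in view belongs to the job. What is shaped like the part that bears short_center but pink is not meant.

How it is judged:
By the outcome, as a careful person would: the job done as asked, in the order asked, and still so for the second after the job is handed in, with the robot touching nothing.
It also fails if it takes over 72 s, if anything falls off the work surface, if the arm or the gripper's body presses on something with over 40 N, if the wrist force passes 120 N, or if a joint passes its speed limit or range.

ROBOT

A 7-joint arm with a two-finger parallel gripper is mounted at the origin on a cart in front of the work surface, level with it; the furniture and walls round the work are solid. World frame = base frame: x ahead of the robot, y to its left, z up, the work surface at z = 0. Lengths are in m, angles in rad, forces in N, time in s.
With the tool pointing down it reaches from about 0.35 to 0.9 m from the base axis. Payload 7.2 kg.
Tool frame: the origin (TCP) lies at the centre of the arm's flange, where the gripper is bolted on; the fingertips stand 182 mm ahead of it and the grasp point (between the pads) lies 163 mm ahead of it; z points along the fingers, y is the direction in which the jaws open and shut (so a half turn about z gives the same grasp; the last joint's range is limited). The gripper opens to 88 mm and grips with 3 to 60 N. Pads are 20 mm wide; open, the fingers measure 115 mm over their backs; the gripper's body (75 mm by 178 mm) begins 61 mm behind the grasp point.
Start: joints at [1.217, 0.411, -0.013, 1.596, 0.006, 1.134, -0.082], TCP at [0.176, -0.6, 0.405] pointing down, gripper open.
Joint ranges: [-2.95, 2.95], [-0.29, 1.99], [-1.47, 1.44], [0.14, 2.54], [-1.03, 4.17], [0.13, 1.85], [-2.86, 2.86]. Speed limits (rad/s): [2.39, 2.39, 3.01, 3.01, 3.14, 3.14, 3.14].

INTERFACE

Orientations are given as a rotation vector (axis times angle).
In Python, from station import * gives the robot as it stands. The module is installed in compiled form; this text tells all that it offers.
- The arm moves only by the tool send_rows, never from a script. Its argument "steps" is a list of rows, each a list of 7 numbers: the shift along the tool's x, y, z in units of 30 mm (1.0 is 30 mm), then the turn, a rotation vector about the tool's x, y, z in units of 6 degrees (1.0 is 6 degrees), then the closure, from -1 (fully open) to 1 (shut), so that 0 is half open. A call has 1 to 20 rows; each row shifts and turns the commanded pose from where the row before left it, along the tool's axes as they then stand; what a row does not reach is not made up. A row lasts 1/8 s, in which the tool goes at most 62.5 mm and 10.7 degrees, less where a joint would pass 70% of its speed; a pose out of reach is approached as far as the arm can. A call is refused whole if a number of a shift passes 1 or a number of a turn 1, either way. A call with a gripper value outside its range is refused whole. The fingers move at their own pace and stop on an object; the grip force is fixed at half the most. Time passes only in rows, so rows that do not move let the fingers close. It gives the time, the measured TCP pose, the force and the opening at its end, in the units of the state.
- sense(): the state, without advancing time (a new reading comes with each control period).
- grab_frame(name): name is "side" or "top" or "wrist"; returns a dict with "image" (400x640x3 uint8, blue, green, red), "range_z" (400x640 float32, m along the optical axis (not along the pixel's ray), 0 where there is no reading), "camera_matrix" (3x3 intrinsics, pixels), "R" (3x3) and "t" (3): a world point X has camera coordinates R X + t. Camera axes: x right, y down, z forward; pixel columns grow to the right and rows downward; lengths in m; the calibration is good to about 2 mm. A picture is of the moment at which its call begins.
- finish_job(): hands the job in, once; it reports no verdict.
The state is a dict: "clock": time; "q": joint angles; "qd": joint speeds; "tau": joint torques, N m; "tcp_pos": TCP position; "eef_rot": TCP orientation; "wrist_force": force on the tool from outside, world axes, zero at the start; "torque": the same for the moment, N m; "gripper_width": finger opening in m.
Only numpy, scipy, OpenCV 4.12 (cv2) and the standard library are available. Lean on these libraries where they do the work, as an engineer would, in place of code of your own. Each camera call takes 0.05 s, during which the arm holds its last target.

## Working session

There is one attempt and no reset: what is moved stays moved. The work goes in short steps, Python scripts to look and compute and a tool call to move; the robot and the scene stay as the last step left them, time stands still between calls to the robot, and variables do not carry over. Pictures are saved under pics/ and viewed, and the job is handed in when it is done.

Besides the shell and the picture viewer there is one more tool, called as a command line: name --pt "numbers of a row" for each row, then --argument value for the rest. send_rows: Moves the arm, as the interface text tells. Its arguments: {"type":"object","properties":{"steps":{"type":"array"}},"required":["steps"]}

```bash
mkdir -p pics; cat > h.py <<'E'
from station import *
import numpy as np, cv2
from scipy.spatial.transform import Rotation as Rn
np.set_printoptions(precision=4,suppress=True)
def world(f,u,v,z=None):
    K=f["camera_matrix"]; z=f["range_z"][v,u] if z is None else z
    c=np.linalg.inv(K)@np.array([u,v,1.0])*z
    return f["R"].T@(c-f["t"])
def cloud(f):
    K=f["camera_matrix"]; Z=f["range_z"].astype(float); v,u=np.indices(Z.shape)
    c=np.stack([(u-K[0,2])/K[0,0]*Z,(v-K[1,2])/K[1,1]*Z,Z],-1)-f["t"]
    P=c@f["R"]; P[Z==0]=np.nan; return P
def proj(f,X):
    c=f["R"]@np.asarray(X,float)+f["t"]; p=f["camera_matrix"]@c; return p[:2]/p[2]
def st():
    s=sense(); print(s["clock"],s["tcp_pos"],s["eef_rot"],s["wrist_force"],s["gripper_width"]); return s
E
python3 - <<'E'
from h import *
import pickle
s=st(); print(s)
for n in ["side","top","wrist"]:
    f=grab_frame(n); cv2.imwrite(f"pics/{n}0.png",f["image"]); pickle.dump(f,open(f"{n}0.pkl","wb"))
    print(n,f["camera_matrix"],-f["R"].T@f["t"],f["R"][2])
E
```

```text
0.0 [ 0.1761 -0.5994  0.4038] [-3.108  -0.4472  0.0005] [ 0.2112 -0.6997 -0.8918] 0.08777896196094923
{'clock': 0.0, 'q': array([ 1.2168,  0.4119, -0.0127,  1.597 ,  0.0056,  1.1343, -0.0822]), 'qd': array([ 0.0011,  0.0001, -0.001 ,  0.0009, -0.0002,  0.0006, -0.0017]), 'tau': array([ -0.0006, -58.794 ,   0.6417, -29.1074,  -0.0539,   0.0182,
         0.0002]), 'tcp_pos': array([ 0.1761, -0.5994,  0.4038]), 'eef_rot': array([-3.108 , -0.4472,  0.0005]), 'wrist_force': array([ 0.2112, -0.6997, -0.8918]), 'torque': array([-0.0032, -0.0074, -0.0297]), 'gripper_width': 0.08777896196094923}
side [[498.4208   0.     313.9838]
 [  0.     498.4208 206.2974]
 [  0.       0.       1.    ]] [ 0.5342 -1.3722  1.0849] [-0.0345  0.8036 -0.5942]
top [[384.2025   0.     313.9667]
 [  0.     384.2025 204.9407]
 [  0.       0.       1.    ]] [0.4265 0.0094 1.5215] [ 0.045 -0.002 -0.999]
wrist [[298.2491   0.     318.6156]
 [  0.     298.2491 202.6358]
 [  0.       0.       1.    ]] [ 0.2556 -0.5751  0.3829] [-0.286  -0.0834 -0.9546]
```

View pics/side0.png

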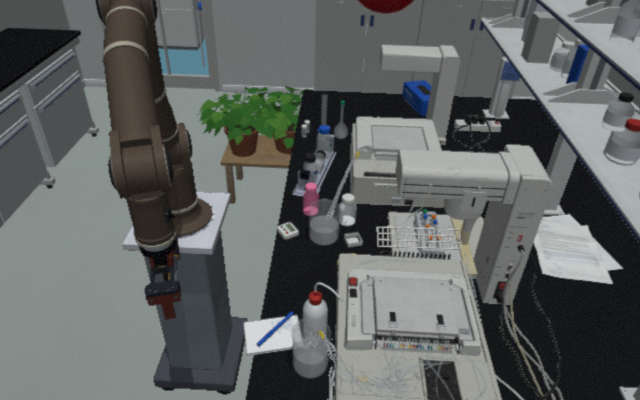

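View pics/top0.png

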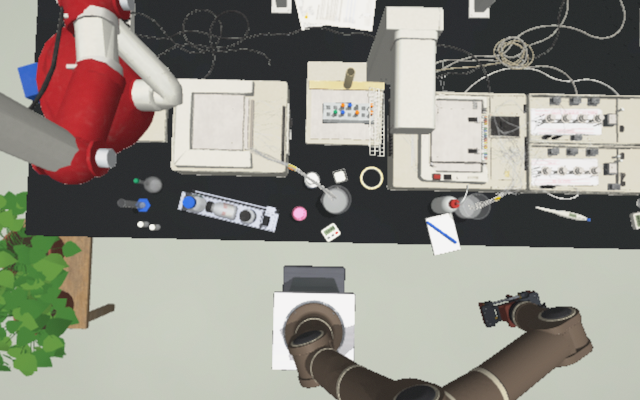

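View pics/wrist0.png

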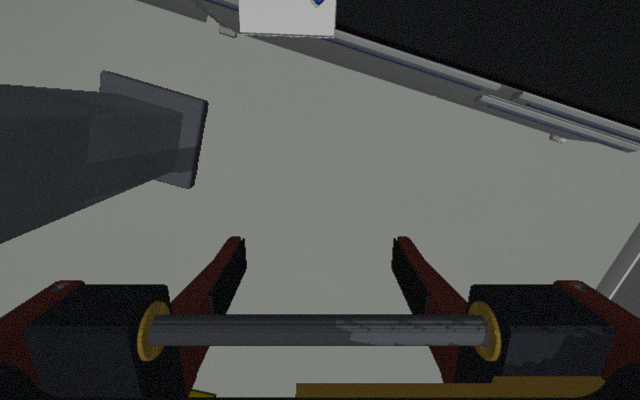

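```bash
python3 - <<'E'
from h import *
import pickle
f=pickle.load(open("top0.pkl","rb"))
c=f["image"][150:260,120:420]; cv2.imwrite("pics/topc.png",cv2.resize(c[:, :200],None,fx=4,fy=4,interpolation=cv2.INTER_CUBIC))
P=cloud(f)
for n,(u,v) in dict(leftcap=(190,202),stop=(270,220),lanel=(180,205),laner=(276,226),mid=(225,210),capmid=(247,216),pink=(299,213),timer=(330,232),beaker=(336,200),tape=(371,178)).items():
    print(n,P[v,u])
f=pickle.load(open("side0.pkl","rb"))
c=f["image"][110:260,260:400]; cv2.imwrite("pics/sidec.png",cv2.resize(c,None,fx=4,fy=4,interpolation=cv2.INTER_CUBIC))
E
```

```text
leftcap [0.4893 0.4559 0.1302]
stop [0.4314 0.1777 0.0104]
lanel [0.4796 0.5103 0.0762]
laner [0.4083 0.1543 0.0018]
mid [0.4651 0.3432 0.0647]
capmid [0.4436 0.2499 0.1191]
pink [0.4592 0.0607 0.114 ]
timer [ 0.3901 -0.0587  0.0182]
beaker [ 0.5135 -0.0772  0.0557]
tape [ 0.6075 -0.2176  0.0021]
```

View pics/topc.png

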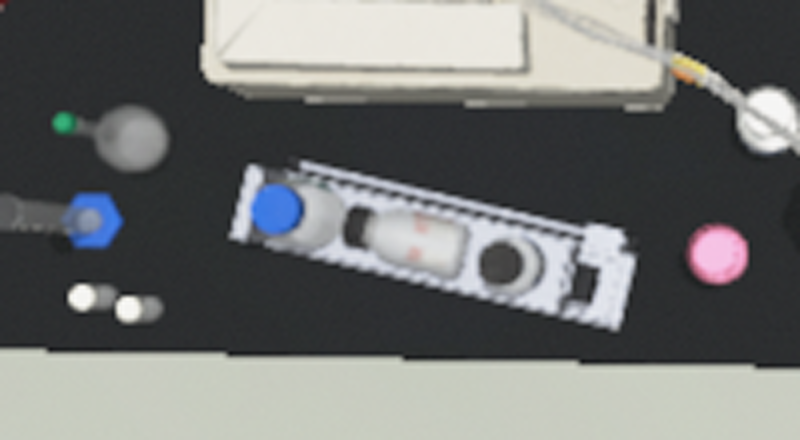

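View pics/sidec.png

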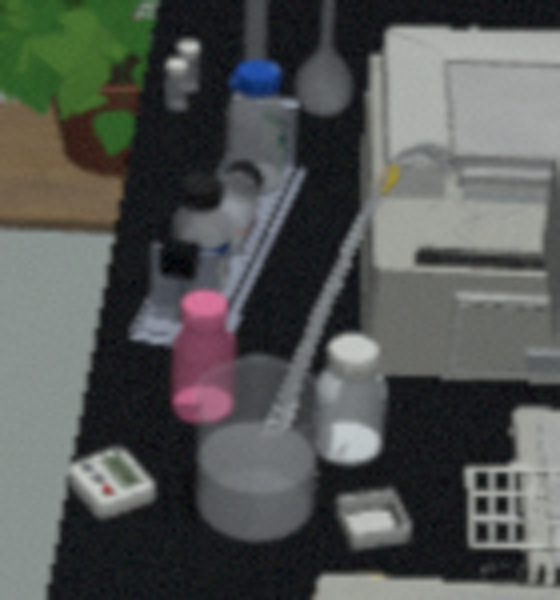

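The picking target is the lying bottle at top px (225,210). It has a white label and its black cap points left.

Other things that could be mistaken for a part of the job:
- The standing tall bottle with the blue cap, px (190,202), by the end plate.
- The standing short bottle with the black cap, px (247,216), by the stop.
- The pink bottle at (299,213) is a decoy.
- The white bottle at (312,180) is the plastic bystander.

I'll move to a hover for a close look.

```bash
cat >> h.py <<'E'
import json
def plan(pos,R,n,g,rv=None,cur=None):
    """rows (rounded) from current pose to TCP pos, rotation R; rv: optional explicit tool-frame rotvec total"""
    s=sense(); p=np.array(s["tcp_pos"]);Rc=Rn.from_rotvec(s["eef_rot"])
    if cur is not None: p,Rc=np.array(cur[0],float),cur[1]
    p0=p.copy()
    rv=(Rc.inv()*R).as_rotvec() if rv is None else np.array(rv,float)
    rows=[]
    a=np.round(rv/n/np.radians(6),2)
    for i in range(n):
        tgt=p0+(np.array(pos)-p0)*(i+1)/n
        d=np.round(Rc.inv().apply(tgt-p)/0.03,2)
        p=p+Rc.apply(d*0.03); Rc=Rc*Rn.from_rotvec(a*np.radians(6))
        rows.append([*map(float,d+0.0),*map(float,a+0.0),g])
    m=max(np.abs(np.array(rows)[:,:6]).max(),0)
    print("max",m,"end",p,Rc.as_rotvec()); 
    for i in range(0,n,20): print(json.dumps(rows[i:i+20]).replace(" ",""))
    return p,Rc
def down(az): # tool down, tool x at azimuth az (deg)
    a=np.radians(az); x=np.array([np.cos(a),np.sin(a),0]);z=np.array([0,0,-1.]);return Rn.from_matrix(np.array([x,np.cross(z,x),z]).T)
E
python3 - <<'E'
from h import *
c=plan([0.42,-0.25,0.48],None,18,-1,rv=[0,0,-np.radians(106)])
plan([0.45,0.25,0.46],None,23,-1,rv=[0,0,-np.radians(136)],cur=c)
E
```

```text
max 0.98 end [ 0.4201 -0.25    0.4799] [-1.5175 -2.7497 -0.0013]
[[0.62,-0.49,-0.14,0.0,0.0,-0.98,-1],[0.66,-0.43,-0.14,0.0,0.0,-0.98,-1],[0.7,-0.36,-0.14,0.0,0.0,-0.98,-1],[0.74,-0.28,-0.14,0.0,0.0,-0.98,-1],[0.76,-0.21,-0.14,0.0,0.0,-0.98,-1],[0.78,-0.13,-0.14,0.0,0.0,-0.98,-1],[0.79,-0.05,-0.14,0.0,0.0,-0.98,-1],[0.79,0.04,-0.14,0.0,0.0,-0.98,-1],[0.78,0.11,-0.14,0.0,0.0,-0.98,-1],[0.76,0.19,-0.14,0.0,0.0,-0.98,-1],[0.74,0.27,-0.14,0.0,0.0,-0.98,-1],[0.71,0.35,-0.14,0.0,0.0,-0.98,-1],[0.67,0.42,-0.14,0.0,0.0,-0.98,-1],[0.63,0.48,-0.14,0.0,0.0,-0.98,-1],[0.57,0.54,-0.14,0.0,0.0,-0.98,-1],[0.51,0.6,-0.14,0.0,0.0,-0.98,-1],[0.45,0.65,-0.14,0.0,0.0,-0.98,-1],[0.38,0.7,-0.14,0.0,0.0,-0.98,-1]]
max 0.99 end [0.45   0.25   0.4601] [-1.9945  2.4267  0.0019]
[[0.59,0.42,0.03,0.0,0.0,-0.99,-1],[0.54,0.48,0.03,0.0,0.0,-0.99,-1],[0.49,0.54,0.03,0.0,0.0,-0.99,-1],[0.43,0.58,0.03,0.0,0.0,-0.99,-1],[0.37,0.63,0.03,0.0,0.0,-0.99,-1],[0.31,0.66,0.03,0.0,0.0,-0.99,-1],[0.23,0.69,0.03,0.0,0.0,-0.99,-1],[0.16,0.7,0.03,0.0,0.0,-0.99,-1],[0.09,0.72,0.03,0.0,0.0,-0.99,-1],[0.01,0.73,0.03,0.0,0.0,-0.99,-1],[-0.07,0.72,0.03,0.0,0.0,-0.99,-1],[-0.13,0.72,0.03,0.0,0.0,-0.99,-1],[-0.22,0.69,0.03,0.0,0.0,-0.99,-1],[-0.28,0.67,0.03,0.0,0.0,-0.99,-1],[-0.35,0.64,0.02,0.0,0.0,-0.99,-1],[-0.41,0.59,0.03,0.0,0.0,-0.99,-1],[-0.47,0.55,0.03,0.0,0.0,-0.99,-1],[-0.53,0.5,0.03,0.0,0.0,-0.99,-1],[-0.58,0.44,0.03,0.0,0.0,-0.99,-1],[-0.62,0.38,0.03,0.0,0.0,-0.99,-1]]
[[-0.65,0.32,0.03,0.0,0.0,-0.99,-1],[-0.68,0.24,0.03,0.0,0.0,-0.99,-1],[-0.71,0.17,0.03,0.0,0.0,-0.99,-1]]
```

send_rows --pt "0.62 -0.49 -0.14 0 0 -0.98 -1" --pt "0.66 -0.43 -0.14 0 0 -0.98 -1" --pt "0.7 -0.36 -0.14 0 0 -0.98 -1" --pt "0.74 -0.28 -0.14 0 0 -0.98 -1" --pt "0.76 -0.21 -0.14 0 0 -0.98 -1" --pt "0.78 -0.13 -0.14 0 0 -0.98 -1" --pt "0.79 -0.05 -0.14 0 0 -0.98 -1" --pt "0.79 0.04 -0.14 0 0 -0.98 -1" --pt "0.78 0.11 -0.14 0 0 -0.98 -1" --pt "0.76 0.19 -0.14 0 0 -0.98 -1" --pt "0.74 0.27 -0.14 0 0 -0.98 -1" --pt "0.71 0.35 -0.14 0 0 -0.98 -1" --pt "0.67 0.42 -0.14 0 0 -0.98 -1" --pt "0.63 0.48 -0.14 0 0 -0.98 -1" --pt "0.57 0.54 -0.14 0 0 -0.98 -1" --pt "0.51 0.6 -0.14 0 0 -0.98 -1" --pt "0.45 0.65 -0.14 0 0 -0.98 -1" --pt "0.38 0.7 -0.14 0 0 -0.98 -1"

```text
clock: 2.4
tcp_pos: [0.4204, -0.2493, 0.4802]
eef_rot: [-1.513, -2.753, 0.0]
wrist_force: [0.4, -0.2, 0.1]
gripper_width: 0.0878
```

```bash
python3 -c "
from h import *
print(st()['q'])"
```

```text
2.4 [ 0.4204 -0.2493  0.4802] [-1.5133 -2.7528  0.0001] [ 0.3515 -0.2103  0.1116] 0.08784645444639595
[ 0.9068  0.1561 -0.5285  1.7802  0.0834  1.2278  0.921 ]
```

send_rows --pt "0.59 0.42 0.03 0 0 -0.99 -1" --pt "0.54 0.48 0.03 0 0 -0.99 -1" --pt "0.49 0.54 0.03 0 0 -0.99 -1" --pt "0.43 0.58 0.03 0 0 -0.99 -1" --pt "0.37 0.63 0.03 0 0 -0.99 -1" --pt "0.31 0.66 0.03 0 0 -0.99 -1" --pt "0.23 0.69 0.03 0 0 -0.99 -1" --pt "0.16 0.7 0.03 0 0 -0.99 -1" --pt "0.09 0.72 0.03 0 0 -0.99 -1" --pt "0.01 0.73 0.03 0 0 -0.99 -1" --pt "-0.07 0.72 0.03 0 0 -0.99 -1" --pt "-0.13 0.72 0.03 0 0 -0.99 -1" --pt "-0.22 0.69 0.03 0 0 -0.99 -1" --pt "-0.28 0.67 0.03 0 0 -0.99 -1" --pt "-0.35 0.64 0.02 0 0 -0.99 -1" --pt "-0.41 0.59 0.03 0 0 -0.99 -1" --pt "-0.47 0.55 0.03 0 0 -0.99 -1" --pt "-0.53 0.5 0.03 0 0 -0.99 -1" --pt "-0.58 0.44 0.03 0 0 -0.99 -1" --pt "-0.62 0.38 0.03 0 0 -0.99 -1"

```text
clock: 4.9
tcp_pos: [0.4463, 0.186, 0.4624]
eef_rot: [1.603, -2.702, -0.0]
wrist_force: [1.3, -0.8, -0.1]
gripper_width: 0.0878
```

send_rows --pt "-0.65 0.32 0.03 0 0 -0.99 -1" --pt "-0.68 0.24 0.03 0 0 -0.99 -1" --pt "-0.71 0.17 0.03 0 0 -0.99 -1"

```text
clock: 5.28
tcp_pos: [0.4501, 0.2512, 0.4596]
eef_rot: [2.002, -2.421, -0.0]
wrist_force: [-0.2, 0.4, 0.4]
gripper_width: 0.0877
```

```bash
python3 - <<'E'
from h import *
import pickle
print(st()['q'])
f=grab_frame("wrist"); cv2.imwrite("pics/w1.png",f["image"]); pickle.dump(f,open("w1.pkl","wb"))
f=grab_frame("top"); cv2.imwrite("pics/t1.png",f["image"]); pickle.dump(f,open("t1.pkl","wb"))
E
```

```text
5.275 [0.4501 0.2512 0.4596] [ 2.0016 -2.4212 -0.0003] [-0.1917  0.4401  0.3739] 0.0877357430977724
[ 0.2698  0.3662 -1.1087  1.7329  0.3434  1.2575  2.0317]
```

View pics/w1.png

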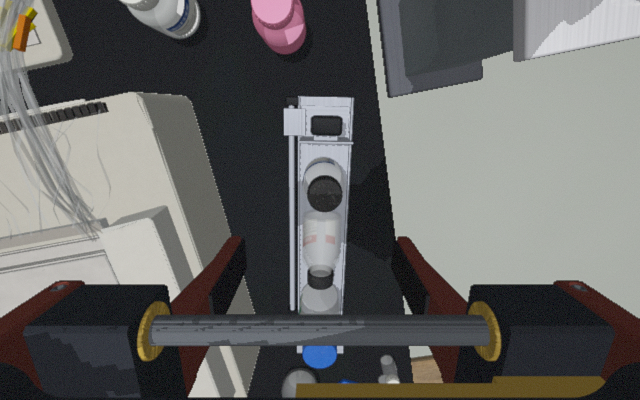

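The wrist picture shows, from top to bottom: pink bottle (280,30), stop grip (326,125), short bottle's cap (323,192), fallen bottle (320,240) with its cap at (319,280), tall bottle's blue cap (320,356). Now measuring.

```bash
python3 - <<'E'
from h import *
import pickle
for nm in ["w1","t1"]:
    f=pickle.load(open(nm+".pkl","rb")); P=cloud(f); img=f["image"].astype(int); print(nm)
    if nm=="w1":
        boxes=dict(grip=(305,345,110,140),short=(300,345,165,215),fallen=(300,342,208,268),fcap=(305,335,264,292),tall=(295,345,342,372))
        zr=dict(grip=(.085,.1),short=(.11,.125),fallen=(.056,.075),fcap=(.045,.07),tall=(.125,.142))
    else:
        boxes=dict(tall=(180,200,195,212),short=(238,262,205,225),fallen=(205,238,200,222))
        zr=dict(tall=(.125,.142),short=(.11,.125),fallen=(.056,.075))
    for k,(a,b,c,d) in boxes.items():
        Q=P[c:d,a:b].reshape(-1,3); m=(Q[:,2]>zr[k][0])&(Q[:,2]<zr[k][1]); Q=Q[m]
        if len(Q)==0: print(k,"none",np.nanmin(P[c:d,a:b,2]),np.nanmax(P[c:d,a:b,2])); continue
        print(k,len(Q),Q.mean(0),Q.min(0),Q.max(0),"rect",cv2.minAreaRect((Q[:,:2]*1000).astype(np.float32)))
f=pickle.load(open("w1.pkl","rb")); P=cloud(f)
for v in (160,200,240,280): 
    print(v,[(u,*np.round(P[v,u],3)) for u in range(284,360,3)][:])
cv2.imwrite("pics/w1c.png",cv2.resize(f["image"][90:380,260:380],None,fx=2,fy=2,interpolation=cv2.INTER_CUBIC))
E
```

```text
w1
grip 616 [0.4302 0.1896 0.0922] [0.4108 0.1763 0.085 ] [0.449  0.2032 0.0948] rect ((430.0943603515625, 189.78875732421875), (22.068008422851562, 36.80055618286133), 78.79837036132812)
short 968 [0.446  0.262  0.1166] [0.4259 0.2428 0.1102] [0.4657 0.2828 0.1191] rect ((446.1072998046875, 263.0753173828125), (39.72296905517578, 39.32373046875), 62.310691833496094)
fallen 826 [0.4658 0.348  0.0582] [0.447  0.3133 0.056 ] [0.486  0.3864 0.0607] rect ((466.030517578125, 349.5129089355469), (72.39260864257812, 28.96985626220703), 76.77046966552734)
fcap 492 [0.4771 0.401  0.051 ] [0.4537 0.3775 0.045 ] [0.4947 0.4274 0.0598] rect ((478.8171691894531, 401.51837158203125), (48.65342330932617, 41.215179443359375), 73.49610137939453)
tall 663 [0.4908 0.4657 0.1337] [0.4679 0.4484 0.1252] [0.5127 0.4855 0.1358] rect ((490.9902648925781, 467.5980529785156), (35.29423522949219, 44.218177795410156), 81.92423248291016)
t1
tall 72 [0.4955 0.469  0.1344] [0.4742 0.4485 0.1285] [0.5108 0.4844 0.141 ] rect ((496.3431091308594, 469.9716491699219), (25.997745513916016, 43.1678466796875), 54.20330429
[... 6219 characters left out ...]
9, np.float64(0.466), np.float64(0.415), np.float64(0.045)), (332, np.float64(0.462), np.float64(0.419), np.float64(0.04)), (335, np.float64(0.459), np.float64(0.443), np.float64(0.003)), (338, np.float64(0.455), np.float64(0.444), np.float64(0.003)), (341, np.float64(0.45), np.float64(0.444), np.float64(0.004)), (344, np.float64(0.445), np.float64(0.448), np.float64(-0.001)), (347, np.float64(0.44), np.float64(0.45), np.float64(-0.003)), (350, np.float64(0.435), np.float64(0.452), np.float64(-0.004)), (353, np.float64(0.43), np.float64(0.451), np.float64(-0.001)), (356, np.float64(0.425), np.float64(0.452), np.float64(-0.001)), (359, np.float64(0.42), np.float64(0.453), np.float64(-0.002))]
```

View pics/w1c.png

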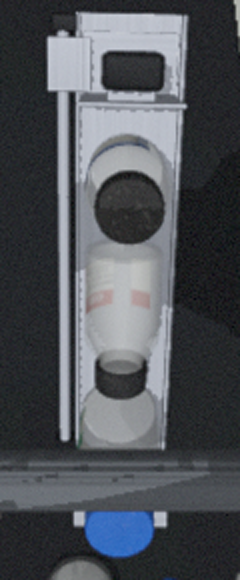

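```bash
python3 - <<'E'
from h import *
import pickle
f=pickle.load(open("w1.pkl","rb")); P=cloud(f).reshape(-1,3); P=P[np.isfinite(P[:,0])]
a=np.radians(12.1); xl=np.array([np.cos(a),-np.sin(a)]); yl=np.array([np.sin(a),np.cos(a)])
X=P[:,:2]@xl-.381; Y=P[:,:2]@yl; Z=P[:,2]
for y in np.arange(.38,.54,.004):
    m=(abs(X)<.03)&(abs(Y-y)<.002)&(Z>.02)
    if m.sum()<3: print(round(y,3),m.sum()); continue
    print(round(y,3),m.sum(),"zmax %.3f"%np.percentile(Z[m],95),"x %.3f %.3f"%(X[m].min(),X[m].max()), "xmid top %.4f"%X[m][Z[m]>np.percentile(Z[m],70)].mean())
# rod/lip yaw
m=(Z>.007)&(Z<.016)&(X>.033)&(X<.039)&(Y>.3)&(Y<.5); print("backlip",np.polyfit(Y[m],X[m],1),X[m].mean())
m=(Z>.007)&(Z<.016)&(X<-.033)&(X>-.039)&(Y>.3)&(Y<.5); print("frontlip",np.polyfit(Y[m],X[m],1),X[m].mean())
m=(Z>.070)&(Z<.08)&(abs(X)<.04)&(Y>.27)&(Y<.31); print("stop plate",np.percentile(Y[m],[2,50,98]))
m=(Z>.065)&(Z<.083)&(abs(X)<.04)&(Y>.58)&(Y<.62); print("end plate",m.sum(),np.percentile(Y[m],[2,50,98]))
E
```

```text
0.38 0
0.384 0
0.388 0
0.392 0
0.396 0
0.4 0
0.404 347 zmax 0.057 x -0.026 0.029 xmid top 0.0019
0.408 113 zmax 0.060 x -0.025 0.029 xmid top 0.0016
0.412 104 zmax 0.060 x -0.025 0.029 xmid top 0.0016
0.416 97 zmax 0.060 x -0.026 0.029 xmid top 0.0028
0.42 110 zmax 0.060 x -0.026 0.029 xmid top 0.0030
0.424 99 zmax 0.059 x -0.026 0.029 xmid top 0.0022
0.428 101 zmax 0.060 x -0.026 0.029 xmid top 0.0003
0.432 102 zmax 0.060 x -0.027 0.029 xmid top 0.0017
0.436 93 zmax 0.060 x -0.027 0.029 xmid top 0.0012
0.44 102 zmax 0.059 x -0.027 0.029 xmid top 0.0025
0.444 96 zmax 0.060 x -0.025 0.029 xmid top 0.0015
0.448 94 zmax 0.060 x -0.025 0.029 xmid top 0.0022
0.452 94 zmax 0.059 x -0.026 0.029 xmid top 0.0024
0.456 96 zmax 0.060 x -0.026 0.029 xmid top 0.0016
0.46 96 zmax 0.060 x -0.026 0.029 xmid top 0.0022
0.464 88 zmax 0.059 x -0.026 0.029 xmid top 0.0012
0.468 96 zmax 0.059 x -0.026 0.029 xmid top 0.0022
0.472 80 zmax 0.059 x -0.027 0.029 xmid top 0.0013
0.476 64 zmax 0.058 x -0.025 0.027 xmid top 0.0018
0.48 45 zmax 0.057 x -0.018 0.022 xmid top 0.0020
0.484 37 zmax 0.054 x -0.019 0.0
[... 154 characters left out ...]
21 xmid top 0.0007
0.5 61 zmax 0.051 x -0.019 0.021 xmid top 0.0012
0.504 65 zmax 0.051 x -0.019 0.021 xmid top 0.0011
0.508 63 zmax 0.051 x -0.019 0.021 xmid top 0.0009
0.512 57 zmax 0.051 x -0.019 0.021 xmid top 0.0021
0.516 35 zmax 0.051 x -0.016 0.021 xmid top 0.0036
0.52 0
0.524 184 zmax 0.085 x -0.008 0.012 xmid top 0.0016
0.528 377 zmax 0.090 x -0.016 0.019 xmid top 0.0016
0.532 174 zmax 0.084 x -0.021 0.023 xmid top 0.0019
0.536 99 zmax 0.079 x -0.024 0.027 xmid top 0.0061
0.54 70 zmax 0.073 x -0.026 0.030 xmid top 0.0028
backlip [-0.0021  0.0368] 0.03597204334519848
frontlip [-0.0005 -0.0362] -0.036367158423127016
stop plate [0.2947 0.2959 0.2977]
end plate 77 [0.5957 0.6017 0.6092]
```

```bash
cat >> h.py <<'E'
_a=np.radians(12.1); XL=np.array([np.cos(_a),-np.sin(_a),0]); YL=np.array([np.sin(_a),np.cos(_a),0])
def L(x,y,z): return XL*(.381+x)+YL*y+np.array([0,0,z])
E
python3 - <<'E'
from h import *
R=down(-102.1)
c=plan(L(.0015,.457,.30),R,7,-1)
plan(L(.0015,.457,.20),R,6,-1,cur=c)
E
```

```text
max 0.77 end [0.4698 0.3666 0.2999] [-1.9759  2.4419  0.0033]
[[-0.55,0.01,0.76,0.0,0.0,0.03,-1],[-0.55,0.0,0.76,0.0,0.0,0.03,-1],[-0.55,0.01,0.76,0.0,0.0,0.03,-1],[-0.56,0.02,0.76,0.0,0.0,0.03,-1],[-0.55,0.01,0.77,0.0,0.0,0.03,-1],[-0.55,0.01,0.76,0.0,0.0,0.03,-1],[-0.55,0.02,0.76,0.0,0.0,0.03,-1]]
max 0.56 end [0.47   0.3668 0.2   ] [-1.9759  2.4419  0.0033]
[[0.0,0.0,0.56,0.0,0.0,0.0,-1],[0.0,0.0,0.55,0.0,0.0,0.0,-1],[0.0,0.0,0.56,0.0,0.0,0.0,-1],[0.0,0.0,0.55,0.0,0.0,0.0,-1],[0.0,0.0,0.56,0.0,0.0,0.0,-1],[0.0,-0.01,0.55,0.0,0.0,0.0,-1]]
```

send_rows --pt "-0.55 0.01 0.76 0 0 0.03 -1" --pt "-0.55 0.0 0.76 0 0 0.03 -1" --pt "-0.55 0.01 0.76 0 0 0.03 -1" --pt "-0.56 0.02 0.76 0 0 0.03 -1" --pt "-0.55 0.01 0.77 0 0 0.03 -1" --pt "-0.55 0.01 0.76 0 0 0.03 -1" --pt "-0.55 0.02 0.76 0 0 0.03 -1" --pt "0 0 0 0 0 0 -1"

```text
clock: 6.38
tcp_pos: [0.4708, 0.3639, 0.2983]
eef_rot: [1.967, -2.446, -0.001]
wrist_force: [-0.5, -0.9, -0.3]
gripper_width: 0.0876
```

```bash
python3 - <<'E'
from h import *
print(st()['q'])
f=grab_frame("wrist"); cv2.imwrite("pics/w2.png",f["image"])
plan(L(.0015,.457,.20),down(-102.1),6,-1)
E
```

```text
6.375 [0.4708 0.3639 0.2983] [ 1.9666 -2.446  -0.001 ] [-0.5443 -0.895  -0.29  ] 0.08758807581339617
[-0.1004  0.6538 -0.9223  1.7362  0.5884  1.0576  1.6979]
max 0.56 end [0.4697 0.3666 0.2001] [ 1.9748 -2.4411 -0.0004]
[[-0.02,0.01,0.55,0.0,0.0,-0.01,-1],[-0.01,0.01,0.55,0.0,0.0,-0.01,-1],[-0.02,0.01,0.56,0.0,0.0,-0.01,-1],[-0.01,0.01,0.55,0.0,0.0,-0.01,-1],[-0.02,0.01,0.55,0.0,0.0,-0.01,-1],[-0.01,0.01,0.55,0.0,0.0,-0.01,-1]]
```

View pics/w2.png

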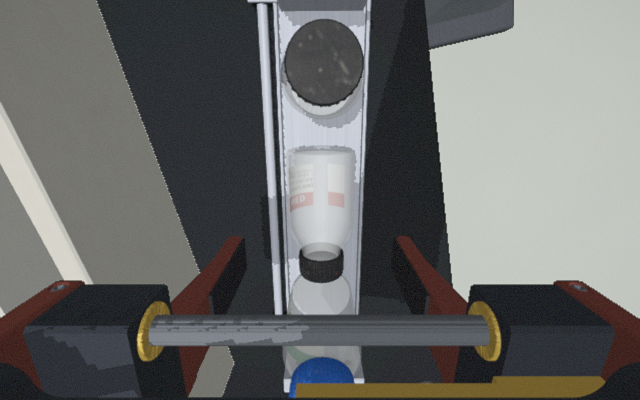

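The fallen bottle (320,200) sits centred between the jaws (230 and 410 px) and short's cap is clear at (323,60). Going down.

send_rows --pt "-0.02 0.01 0.55 0 0 -0.01 -1" --pt "-0.01 0.01 0.55 0 0 -0.01 -1" --pt "-0.02 0.01 0.56 0 0 -0.01 -1" --pt "-0.01 0.01 0.55 0 0 -0.01 -1" --pt "-0.02 0.01 0.55 0 0 -0.01 -1" --pt "-0.01 0.01 0.55 0 0 -0.01 -1" --pt "0 0 0 0 0 0 -1"

```text
clock: 7.3
tcp_pos: [0.4696, 0.3666, 0.1991]
eef_rot: [1.975, -2.44, -0.0]
wrist_force: [0.3, 0.3, 0.1]
gripper_width: 0.0876
```

send_rows --pt "0 0 0 0 0 0 1" --pt "0 0 0 0 0 0 1" --pt "0 0 0 0 0 0 1" --pt "0 0 0 0 0 0 1" --pt "0 0 0 0 0 0 1" --pt "0 0 0 0 0 0 1"

```text
clock: 8.05
tcp_pos: [0.4701, 0.3669, 0.201]
eef_rot: [-1.975, 2.442, -0.0]
wrist_force: [-0.5, -1.4, 4.0]
gripper_width: 0.056
```

send_rows --pt "0 0 -0.3 0 0 0 1" --pt "0 0 -0.5 0 0 0 1" --pt "0 0 -0.7 0 0 0 1" --pt "0 0 -0.8 0 0 0 1" --pt "0 0 -0.8 0 0 0 1" --pt "0 0 -0.8 0 0 0 1" --pt "0 0 -0.8 0 0 0 1" --pt "0 0 -0.8 0 0 0 1"

```text
clock: 9.05
tcp_pos: [0.4697, 0.3669, 0.3679]
eef_rot: [-1.975, 2.441, -0.0]
wrist_force: [-0.1, 0.9, -0.7]
gripper_width: 0.0558
```

```bash
python3 - <<'E'
from h import *
import pickle
print(st()['q'])
f=grab_frame("wrist"); cv2.imwrite("pics/w3.png",f["image"])
f=grab_frame("top"); P=cloud(f)
for n,(u,v) in dict(tape=(363,178),timer=(330,232),notepad=(440,222),wash=(447,204)).items(): print(n,P[v,u])
cv2.imwrite("pics/t3.png",cv2.resize(f["image"][140:260,290:500],None,fx=3.5,fy=3.5))
E
```

```text
9.05 [0.4697 0.3669 0.3679] [-1.9755  2.4415 -0.0002] [-0.0841  0.9129 -0.7445] 0.05582539117594255
[-0.0703  0.5834 -0.975   1.6677  0.5183  1.1711  1.7546]
tape [ 0.6081 -0.1873 -0.0091]
timer [ 0.39   -0.0589  0.0132]
notepad [ 0.4393 -0.4921  0.0063]
wash [nan nan nan]
```

View pics/w3.png

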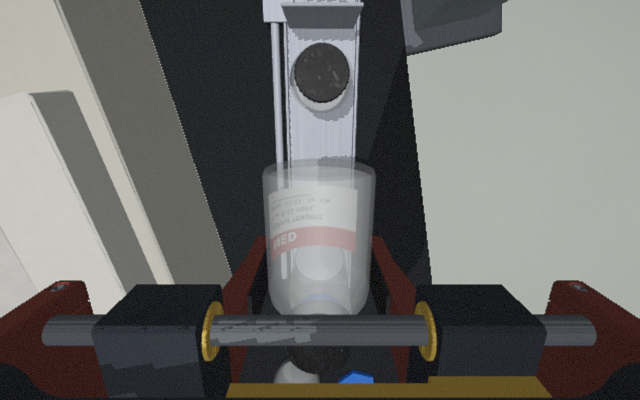

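View pics/t3.png

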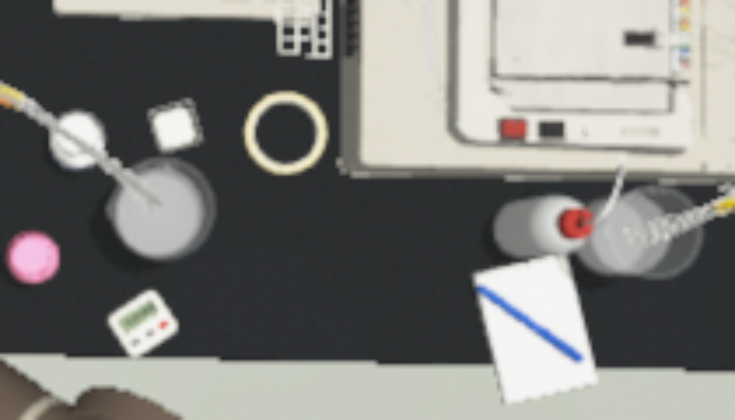

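```bash
python3 - <<'E'
from h import *
rv=(down(-102.1).inv()*down(40)).as_rotvec(); print(rv)
c=plan([.42,.08,.45],None,16,1,rv=[0,0,np.radians(94)])
c=plan([.462,-.238,.36],None,20,1,rv=[0,0,np.radians(119)],cur=c)
c=plan([.462,-.238,.215],down(40),8,1,cur=c)
E
```

```text
[-0.     -0.     -2.4801]
max 0.98 end [0.4201 0.0801 0.4499] [0.4403 3.1069 0.0058]
[[0.61,-0.02,-0.17,0.0,0.0,0.98,1],[0.6,-0.09,-0.17,0.0,0.0,0.98,1],[0.59,-0.15,-0.17,0.0,0.0,0.98,1],[0.57,-0.2,-0.17,0.0,0.0,0.98,1],[0.55,-0.27,-0.17,0.0,0.0,0.98,1],[0.51,-0.32,-0.17,0.0,0.0,0.98,1],[0.49,-0.37,-0.17,0.0,0.0,0.98,1],[0.44,-0.41,-0.17,0.0,0.0,0.98,1],[0.39,-0.46,-0.17,0.0,0.0,0.98,1],[0.35,-0.5,-0.17,0.0,0.0,0.98,1],[0.29,-0.54,-0.17,0.0,0.0,0.98,1],[0.24,-0.55,-0.17,0.0,0.0,0.98,1],[0.18,-0.59,-0.17,0.0,0.0,0.98,1],[0.12,-0.59,-0.17,0.0,0.0,0.98,1],[0.06,-0.61,-0.17,0.0,0.0,0.98,1],[-0.01,-0.6,-0.17,0.0,0.0,0.98,1]]
max 0.99 end [ 0.4622 -0.238   0.36  ] [-2.9005 -1.2034 -0.0078]
[[-0.21,-0.49,0.15,0.0,0.0,0.99,1],[-0.27,-0.47,0.15,0.0,0.0,0.99,1],[-0.31,-0.43,0.15,0.0,0.0,0.99,1],[-0.35,-0.4,0.14,0.0,0.0,0.99,1],[-0.4,-0.37,0.15,0.0,0.0,0.99,1],[-0.42,-0.32,0.15,0.0,0.0,0.99,1],[-0.46,-0.27,0.15,0.0,0.0,0.99,1],[-0.49,-0.23,0.15,0.0,0.0,0.99,1],[-0.5,-0.17,0.15,0.0,0.0,0.99,1],[-0.53,-0.12,0.14,0.0,0.0,0.99,1],[-0.53,-0.06,0.15,0.0,0.0,0.99,1],[-0.53,-0.02,0.15,0.0,0.0,0.99,1],[-0.53,0.05,0.15,0.0,0.0,0.99,1],[-0.53,0.1,0.15,0.0,0.0,0.99,1],[-0.51,0.15,0.15,0.0,0.0,0.99,1],[-0.5,0.21,0.15,0.0,0.0,0.99,1],[-0.47,0.26,0.14,0.0,0.0,0.99,1],[-0.44,0.3,0.15,0.0,0.0,0.99,1],[-0.4,0.35,0.15,0.0,0.0,0.99,1],[-0.37,0.39,0.15,0.0,0.0,0.99,1]]
max 0.61 end [ 0.462  -0.2379  0.2151] [ 2.9526  1.0685 -0.0044]
[[0.0,0.0,0.6,0.0,-0.01,0.11,1],[-0.01,0.0,0.61,0.0,-0.01,0.11,1],[0.0,0.0,0.6,0.0,-0.01,0.11,1],[0.0,0.0,0.61,0.0,-0.01,0.11,1],[0.0,0.0,0.6,0.0,-0.01,0.11,1],[0.0,-0.01,0.6,0.0,-0.01,0.11,1],[0.0,0.0,0.61,0.0,-0.01,0.11,1],[0.0,0.0,0.6,0.0,-0.01,0.11,1]]
```

send_rows --pt "0.61 -0.02 -0.17 0 0 0.98 1" --pt "0.6 -0.09 -0.17 0 0 0.98 1" --pt "0.59 -0.15 -0.17 0 0 0.98 1" --pt "0.57 -0.2 -0.17 0 0 0.98 1" --pt "0.55 -0.27 -0.17 0 0 0.98 1" --pt "0.51 -0.32 -0.17 0 0 0.98 1" --pt "0.49 -0.37 -0.17 0 0 0.98 1" --pt "0.44 -0.41 -0.17 0 0 0.98 1" --pt "0.39 -0.46 -0.17 0 0 0.98 1" --pt "0.35 -0.5 -0.17 0 0 0.98 1" --pt "0.29 -0.54 -0.17 0 0 0.98 1" --pt "0.24 -0.55 -0.17 0 0 0.98 1" --pt "0.18 -0.59 -0.17 0 0 0.98 1" --pt "0.12 -0.59 -0.17 0 0 0.98 1" --pt "0.06 -0.61 -0.17 0 0 0.98 1" --pt "-0.01 -0.6 -0.17 0 0 0.98 1"

```text
clock: 11.15
tcp_pos: [0.4199, 0.079, 0.4471]
eef_rot: [-0.446, -3.11, 0.001]
wrist_force: [0.0, -0.4, -1.8]
gripper_width: 0.0554
```

send_rows --pt "-0.21 -0.49 0.15 0 0 0.99 1" --pt "-0.27 -0.47 0.15 0 0 0.99 1" --pt "-0.31 -0.43 0.15 0 0 0.99 1" --pt "-0.35 -0.4 0.14 0 0 0.99 1" --pt "-0.4 -0.37 0.15 0 0 0.99 1" --pt "-0.42 -0.32 0.15 0 0 0.99 1" --pt "-0.46 -0.27 0.15 0 0 0.99 1" --pt "-0.49 -0.23 0.15 0 0 0.99 1" --pt "-0.5 -0.17 0.15 0 0 0.99 1" --pt "-0.53 -0.12 0.14 0 0 0.99 1" --pt "-0.53 -0.06 0.15 0 0 0.99 1" --pt "-0.53 -0.02 0.15 0 0 0.99 1" --pt "-0.53 0.05 0.15 0 0 0.99 1" --pt "-0.53 0.1 0.15 0 0 0.99 1" --pt "-0.51 0.15 0.15 0 0 0.99 1" --pt "-0.5 0.21 0.15 0 0 0.99 1" --pt "-0.47 0.26 0.14 0 0 0.99 1" --pt "-0.44 0.3 0.15 0 0 0.99 1" --pt "-0.4 0.35 0.15 0 0 0.99 1" --pt "-0.37 0.39 0.15 0 0 0.99 1"

```text
clock: 13.65
tcp_pos: [0.4618, -0.2391, 0.3577]
eef_rot: [-2.903, -1.199, 0.001]
wrist_force: [-0.3, 0.0, -1.6]
gripper_width: 0.0559
```

```bash
python3 - <<'E'
from h import *
print(st()['q'])
f=grab_frame("wrist"); cv2.imwrite("pics/w4.png",f["image"])
f=grab_frame("side"); cv2.imwrite("pics/s4.png",cv2.resize(f["image"][130:330,180:440],None,fx=3,fy=3))
c=plan([.462,-.238,.215],down(40),8,1)
E
```

```text
13.65 [ 0.4618 -0.2391  0.3577] [-2.9033 -1.1991  0.0005] [-0.2779  0.0131 -1.6359] 0.0559112105635057
[ 0.5724  0.2951 -0.228   1.8926  0.08    0.9632 -0.4793]
max 0.6 end [ 0.4619 -0.238   0.2151] [-2.9511 -1.0763  0.0019]
[[0.01,0.0,0.59,0.0,0.0,0.1,1],[0.01,-0.01,0.6,0.0,0.0,0.1,1],[0.0,0.0,0.59,0.0,0.0,0.1,1],[0.01,-0.01,0.59,0.0,0.0,0.1,1],[0.01,0.0,0.6,0.0,0.0,0.1,1],[0.01,-0.01,0.59,0.0,0.0,0.1,1],[0.0,0.0,0.59,0.0,0.0,0.1,1],[0.01,-0.01,0.59,0.0,0.0,0.1,1]]
```

View pics/w4.png

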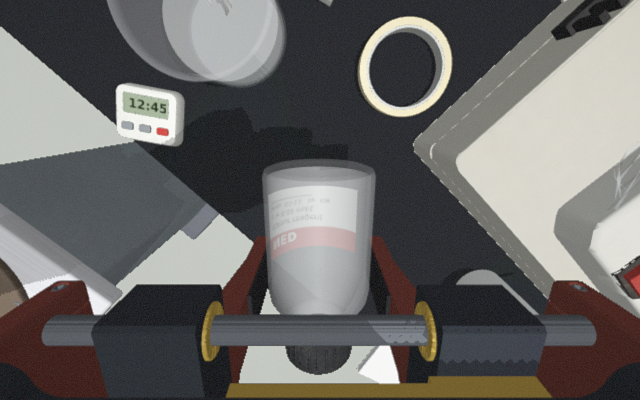

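View pics/s4.png

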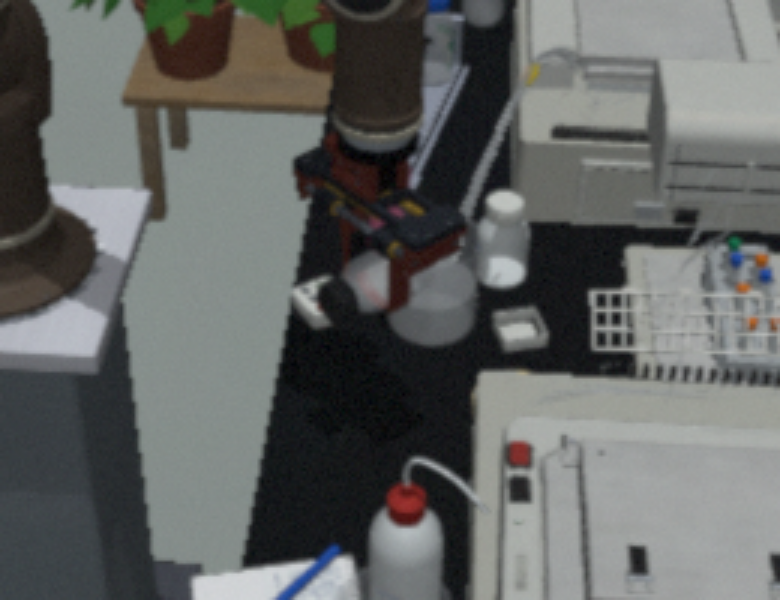

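The bottle is held over empty bench: the beaker is at (200,40), the tape at (405,65) and the timer at (150,115), all clear of it. Lowering.

send_rows --pt "0.01 0 0.59 0 0 0.1 1" --pt "0.01 -0.01 0.6 0 0 0.1 1" --pt "0 0 0.59 0 0 0.1 1" --pt "0.01 -0.01 0.59 0 0 0.1 1" --pt "0.01 0 0.6 0 0 0.1 1" --pt "0.01 -0.01 0.59 0 0 0.1 1" --pt "0 0 0.59 0 0 0.1 1" --pt "0.01 -0.01 0.55 0 0 0.1 1" --pt "0 0 0.15 0 0 0 1" --pt "0 0 0.15 0 0 0 1" --pt "0 0 0.1 0 0 0 1" --pt "0 0 0 0 0 0 1"

```text
clock: 15.25
tcp_pos: [0.4626, -0.2368, 0.2053]
eef_rot: [2.949, 1.081, 0.0]
wrist_force: [0.1, -0.9, -1.0]
gripper_width: 0.0557
```

send_rows --pt "0 0 0.1 0 0 0 1" --pt "0 0 0.1 0 0 0 1" --pt "0 0 0 0 0 0 1"

```text
clock: 15.62
tcp_pos: [0.4625, -0.2367, 0.1989]
eef_rot: [-2.949, -1.081, 0.001]
wrist_force: [-0.1, 0.4, -1.8]
gripper_width: 0.0555
```

send_rows --pt "0 0 0.05 0 0 0 1" --pt "0 0 0.03 0 0 0 1" --pt "0 0 0 0 0 0 1"

```text
clock: 16.0
tcp_pos: [0.4626, -0.2368, 0.197]
eef_rot: [2.95, 1.081, 0.0]
wrist_force: [-1.3, 0.9, 2.3]
gripper_width: 0.0555
```

send_rows --pt "0 0 0 0 0 0 -1" --pt "0 0 0 0 0 0 -1" --pt "0 0 0 0 0 0 -1" --pt "0 0 0 0 0 0 -1" --pt "0 0 -0.4 0 0 0 -1" --pt "0 0 -0.8 0 0 0 -1" --pt "0 0 -0.9 0 0 0 -1" --pt "0 0 -0.9 0 0 0 -1" --pt "0 0 -0.9 0 0 0 -1" --pt "0 0 -0.9 0 0 0 -1" --pt "0 0 0 0 0 0 -1"

```text
clock: 17.38
tcp_pos: [0.4631, -0.2369, 0.3434]
eef_rot: [2.947, 1.08, 0.005]
wrist_force: [0.3, -0.1, 1.2]
gripper_width: 0.0878
```

```bash
python3 - <<'E'
from h import *
import pickle
print(st()['q'])
f=grab_frame("wrist"); cv2.imwrite("pics/w5.png",f["image"]); pickle.dump(f,open("w5.pkl","wb"))
P=cloud(f).reshape(-1,3); P=P[np.isfinite(P[:,0])]
m=(P[:,2]>.012)&(P[:,2]<.075)&(np.hypot(P[:,0]-.462,P[:,1]+.238)<.075); Q=P[m]
print(m.sum(),Q.min(0),Q.max(0))
b=np.array([np.cos(np.radians(-140)),np.sin(np.radians(-140)),0]); n=np.array([-b[1],b[0],0]); o=np.array([.462,-.238,0])
B=(Q-o)@b;N=(Q-o)@n
for t in np.arange(-.07,.075,.006):
    k=abs(B-t)<.003
    if k.sum()>3: print("%.3f n=%d zmax %.3f N %.3f %.3f"%(t,k.sum(),np.percentile(Q[k,2],96),N[k].min(),N[k].max()))
E
```

```text
17.375 [ 0.4631 -0.2369  0.3434] [2.9466 1.0797 0.0051] [ 0.256  -0.1252  1.1778] 0.08777487930694738
[ 0.5531  0.3091 -0.2114  1.9107  0.0806  0.9251 -0.5651]
5685 [ 0.4078 -0.2869  0.0123] [ 0.5222 -0.181   0.0571]
-0.058 n=324 zmax 0.054 N -0.028 0.027
-0.052 n=392 zmax 0.056 N -0.028 0.027
-0.046 n=375 zmax 0.056 N -0.028 0.027
-0.040 n=371 zmax 0.055 N -0.028 0.028
-0.034 n=373 zmax 0.056 N -0.028 0.028
-0.028 n=360 zmax 0.056 N -0.029 0.027
-0.022 n=345 zmax 0.056 N -0.029 0.027
-0.016 n=348 zmax 0.056 N -0.028 0.027
-0.010 n=339 zmax 0.056 N -0.028 0.027
-0.004 n=334 zmax 0.055 N -0.028 0.028
0.002 n=321 zmax 0.055 N -0.028 0.028
0.008 n=316 zmax 0.055 N -0.028 0.027
0.014 n=257 zmax 0.055 N -0.027 0.027
0.020 n=187 zmax 0.053 N -0.023 0.024
0.026 n=137 zmax 0.049 N -0.021 0.019
0.032 n=145 zmax 0.045 N -0.017 0.020
0.038 n=280 zmax 0.047 N -0.021 0.020
0.044 n=203 zmax 0.047 N -0.021 0.020
0.050 n=193 zmax 0.047 N -0.020 0.020
0.056 n=85 zmax 0.047 N -0.020 0.019
```

View pics/w5.png

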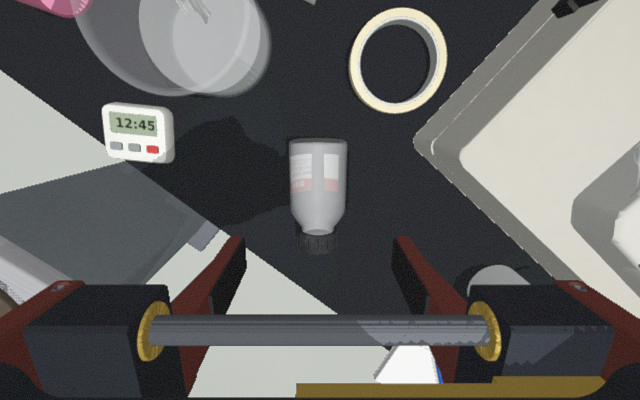

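```bash
cat >> h.py <<'E'
def tilt(baz,a,up): # tool rotation for bottle axis; baz azimuth of b_h; up=False lying, True erected
    t=np.radians(baz); b=np.array([np.cos(t),np.sin(t),0]); zh=np.array([0,0,1.]); a=np.radians(a)
    if up: z=np.cos(a)*b-np.sin(a)*zh; x=-b*np.sin(a)-zh*np.cos(a)
    else: z=-zh*np.cos(a)-b*np.sin(a); x=zh*np.sin(a)-b*np.cos(a)
    return Rn.from_matrix(np.array([x,np.cross(z,x),z]).T)
def tcpof(G,R,d=.163): return np.array(G)-d*R.apply([0,0,1.])
E
python3 - <<'E'
from h import *
R=tilt(-140,50,False); b=np.array([np.cos(np.radians(-140)),np.sin(np.radians(-140)),0])
G=np.array([.462,-.238,.0285])+.049*b
print((down(40).inv()*R).as_rotvec())
c=plan(tcpof(G,R,.243),R,12,-1)
plan(tcpof(G,R),R,6,-1,cur=c)
E
```

```text
[ 0.      0.8727 -0.    ]
max 0.79 end [ 0.2819 -0.3891  0.1847] [-2.4556 -0.9014 -1.1393]
[[-0.66,0.0,0.44,0.0,0.69,0.0,-1],[-0.68,0.0,0.38,0.0,0.69,0.0,-1],[-0.72,-0.01,0.34,0.0,0.69,0.0,-1],[-0.73,0.0,0.29,0.0,0.69,0.0,-1],[-0.76,0.0,0.23,0.0,0.69,0.0,-1],[-0.76,0.0,0.17,0.0,0.69,0.0,-1],[-0.78,-0.01,0.12,0.0,0.69,0.0,-1],[-0.79,0.0,0.06,0.0,0.69,0.0,-1],[-0.79,0.0,0.01,0.0,0.69,0.0,-1],[-0.79,0.0,-0.05,0.0,0.69,0.0,-1],[-0.78,-0.01,-0.11,0.0,0.69,0.0,-1],[-0.77,0.0,-0.16,0.0,0.69,0.0,-1]]
max 0.45 end [ 0.329  -0.3498  0.1333] [-2.4518 -0.8912 -1.1443]
[[0.0,0.0,0.44,0.0,0.01,0.01,-1],[0.0,0.0,0.45,0.0,0.01,0.01,-1],[0.0,0.0,0.44,0.0,0.01,0.01,-1],[0.01,0.0,0.45,0.0,0.01,0.01,-1],[0.0,0.0,0.44,0.0,0.01,0.01,-1],[0.0,0.01,0.45,0.0,0.01,0.01,-1]]
```

send_rows --pt "-0.66 0 0.44 0 0.69 0 -1" --pt "-0.68 0 0.38 0 0.69 0 -1" --pt "-0.72 -0.01 0.34 0 0.69 0 -1" --pt "-0.73 0 0.29 0 0.69 0 -1" --pt "-0.76 0 0.23 0 0.69 0 -1" --pt "-0.76 0 0.17 0 0.69 0 -1" --pt "-0.78 -0.01 0.12 0 0.69 0 -1" --pt "-0.79 0 0.06 0 0.69 0 -1" --pt "-0.79 0 0.01 0 0.69 0 -1" --pt "-0.79 0 -0.05 0 0.69 0 -1" --pt "-0.78 -0.01 -0.11 0 0.69 0 -1" --pt "-0.77 0 -0.16 0 0.69 0 -1" --pt "0 0 0 0 0 0 -1"

```text
clock: 19.05
tcp_pos: [0.2797, -0.3895, 0.1817]
eef_rot: [-2.456, -0.892, -1.136]
wrist_force: [0.7, 0.4, 0.3]
gripper_width: 0.0878
```

```bash
python3 - <<'E'
from h import *
print(st()['q'])
f=grab_frame("wrist"); cv2.imwrite("pics/w6.png",f["image"])
R=tilt(-140,50,False); b=np.array([np.cos(np.radians(-140)),np.sin(np.radians(-140)),0])
G=np.array([.462,-.238,.0285])+.049*b
print(R.as_rotvec())
plan(tcpof(G,R),R,6,-1)
E
```

```text
19.05 [ 0.2797 -0.3895  0.1817] [-2.4563 -0.8918 -1.1362] [0.708  0.3691 0.2686] 0.08777942671796304
[ 1.5648  0.7285 -0.5745  2.0439 -0.6932  0.7949  0.7794]
[-2.4542 -0.8933 -1.1444]
max 0.44 end [ 0.3288 -0.3497  0.1331] [-2.4557 -0.8917 -1.1472]
[[0.01,0.01,0.44,-0.01,0.01,0.0,-1],[0.01,0.0,0.44,-0.01,0.01,0.0,-1],[0.01,0.01,0.44,-0.01,0.01,0.0,-1],[0.02,0.0,0.44,-0.01,0.01,0.0,-1],[0.01,0.01,0.44,-0.01,0.01,0.0,-1],[0.0,0.0,0.44,-0.01,0.01,0.0,-1]]
```

View pics/w6.png

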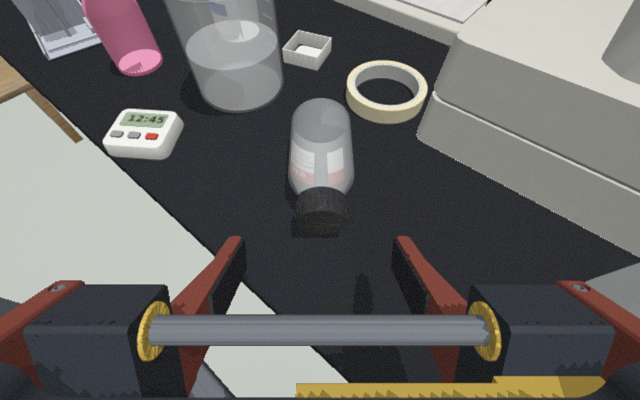

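The cap at (320,208) is centred between the jaws (235/405) and the bench around it is clear. Advancing and gripping.

send_rows --pt "0.01 0.01 0.44 -0.01 0.01 0 -1" --pt "0.01 0 0.44 -0.01 0.01 0 -1" --pt "0.01 0.01 0.44 -0.01 0.01 0 -1" --pt "0.02 0 0.44 -0.01 0.01 0 -1" --pt "0.01 0.01 0.44 -0.01 0.01 0 -1" --pt "0 0 0.44 -0.01 0.01 0 -1" --pt "0 0 0 0 0 0 -1"

```text
clock: 19.98
tcp_pos: [0.3297, -0.3491, 0.1334]
eef_rot: [-2.453, -0.896, -1.148]
wrist_force: [-0.6, -0.2, 0.5]
gripper_width: 0.0878
```

send_rows --pt "0 0 0 0 0 0 1" --pt "0 0 0 0 0 0 1" --pt "0 0 0 0 0 0 1" --pt "0 0 0 0 0 0 1" --pt "0 0 0 0 0 0 1" --pt "0 0 0 0 0 0 1" --pt "0 0 0 0 0 0 1"

```text
clock: 20.85
tcp_pos: [0.3293, -0.3499, 0.134]
eef_rot: [-2.455, -0.896, -1.148]
wrist_force: [-1.6, -0.5, 0.3]
gripper_width: 0.0403
```

```bash
python3 - <<'E'
from h import *
print(st()['q'])
f=grab_frame("wrist"); cv2.imwrite("pics/w7.png",f["image"])
E
```

```text
20.85 [ 0.3293 -0.3499  0.134 ] [-2.4555 -0.8959 -1.1484] [-1.6017 -0.4587  0.3453] 0.04031164094086828
[ 1.4909  0.8392 -0.6334  2.0791 -0.769   0.6071  0.8318]
```

View pics/w7.png

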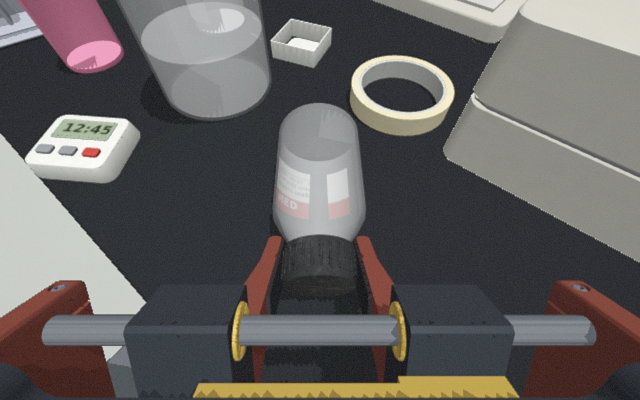

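```bash
python3 - <<'E'
from h import *
s=st(); p=s["tcp_pos"]; R0=Rn.from_rotvec(s["eef_rot"])
c=plan(p+[0,0,.06],R0,4,1)
c=plan([.42,-.22,.46],down(40),15,1,cur=c)
c0=c
print((tilt(-140,50,False).inv()*down(40)).as_rotvec(),(down(167.9).inv()*tilt(-12.1,50,True)).as_rotvec())
c=plan([.40,.08,.46],None,13,1,rv=[0,0,-np.radians(64)],cur=c)
R=tilt(-12.1,50,True)
G=L(.0,.456,.29)
c=plan([.39,.27,.47],down(167.9),13,1,cur=c)
c=plan(tcpof(G,R),R,8,1,cur=c)
print(tcpof(G,R))
E
```

```text
20.9 [ 0.3293 -0.3499  0.1341] [-2.4555 -0.8959 -1.1484] [-0.4388 -0.7503  1.0988] 0.0402312427001502
max 0.39 end [ 0.3294 -0.35    0.1939] [-2.4555 -0.8959 -1.1484]
[[0.38,0.0,-0.32,0.0,0.0,0.0,1],[0.39,0.0,-0.32,0.0,0.0,0.0,1],[0.38,0.01,-0.32,0.0,0.0,0.0,1],[0.38,0.0,-0.32,0.0,0.0,0.0,1]]
max 0.67 end [ 0.42   -0.2201  0.4599] [ 2.9467  1.0718 -0.0069]
[[0.67,-0.09,-0.12,0.0,-0.56,0.0,1],[0.67,-0.09,-0.16,0.0,-0.56,0.0,1],[0.65,-0.09,-0.2,0.0,-0.56,0.0,1],[0.64,-0.09,-0.23,0.0,-0.56,0.0,1],[0.63,-0.09,-0.27,0.0,-0.56,0.0,1],[0.6,-0.09,-0.31,0.0,-0.56,0.0,1],[0.59,-0.09,-0.34,0.0,-0.56,0.0,1],[0.57,-0.09,-0.38,0.0,-0.56,0.0,1],[0.55,-0.09,-0.41,0.0,-0.56,0.0,1],[0.52,-0.08,-0.44,0.0,-0.56,0.0,1],[0.49,-0.09,-0.48,0.0,-0.56,0.0,1],[0.46,-0.09,-0.49,0.0,-0.56,0.0,1],[0.44,-0.09,-0.53,0.0,-0.56,0.0,1],[0.4,-0.09,-0.55,0.0,-0.56,0.0,1],[0.37,-0.09,-0.57,0.0,-0.56,0.0,1]]
[-0.     -0.8727  0.    ] [ 0.     -0.6981  0.    ]
max 0.82 end [0.3999 0.0799 0.4599] [ 1.9338  2.4724 -0.0109]
[[0.46,-0.62,-0.01,0.0,0.0,-0.82,1],[0.5,-0.58,0.0,0.0,0.0,-0.82,1],[0.56,-0.54,-0.01,0.0,0.0,-0.82,1],
[... 509 characters left out ...]
,0.21,-0.03,-0.01,0.0,-0.82,1],[0.42,0.25,-0.03,-0.01,0.0,-0.82,1],[0.4,0.28,-0.02,-0.01,0.0,-0.82,1],[0.37,0.32,-0.03,-0.01,0.0,-0.82,1],[0.34,0.35,-0.03,-0.01,0.0,-0.82,1],[0.32,0.37,-0.03,-0.01,0.0,-0.82,1],[0.27,0.4,-0.02,-0.01,0.0,-0.82,1],[0.25,0.43,-0.03,-0.01,0.0,-0.82,1],[0.2,0.44,-0.03,-0.01,0.0,-0.82,1],[0.17,0.46,-0.02,-0.01,0.0,-0.82,1]]
max 0.83 end [0.3657 0.388  0.4149] [ 0.2589  2.4282 -0.0899]
[[0.2,0.46,0.23,0.0,-0.83,0.0,1],[0.23,0.46,0.21,0.0,-0.83,0.0,1],[0.24,0.46,0.19,0.0,-0.83,0.0,1],[0.25,0.45,0.17,0.0,-0.83,0.0,1],[0.27,0.46,0.15,0.0,-0.83,0.0,1],[0.28,0.46,0.12,0.0,-0.83,0.0,1],[0.29,0.46,0.1,0.0,-0.83,0.0,1],[0.3,0.46,0.07,0.0,-0.83,0.0,1]]
[0.3657 0.388  0.4149]
```

send_rows --pt "0.38 0 -0.32 0 0 0 1" --pt "0.39 0 -0.32 0 0 0 1" --pt "0.38 0.01 -0.32 0 0 0 1" --pt "0.38 0 -0.32 0 0 0 1" --pt "0.67 -0.09 -0.12 0 -0.56 0 1" --pt "0.67 -0.09 -0.16 0 -0.56 0 1" --pt "0.65 -0.09 -0.2 0 -0.56 0 1" --pt "0.64 -0.09 -0.23 0 -0.56 0 1" --pt "0.63 -0.09 -0.27 0 -0.56 0 1" --pt "0.6 -0.09 -0.31 0 -0.56 0 1" --pt "0.59 -0.09 -0.34 0 -0.56 0 1" --pt "0.57 -0.09 -0.38 0 -0.56 0 1" --pt "0.55 -0.09 -0.41 0 -0.56 0 1" --pt "0.52 -0.08 -0.44 0 -0.56 0 1" --pt "0.49 -0.09 -0.48 0 -0.56 0 1" --pt "0.46 -0.09 -0.49 0 -0.56 0 1" --pt "0.44 -0.09 -0.53 0 -0.56 0 1" --pt "0.4 -0.09 -0.55 0 -0.56 0 1" --pt "0.37 -0.09 -0.57 0 -0.56 0 1"

```text
clock: 23.28
tcp_pos: [0.4195, -0.219, 0.4611]
eef_rot: [2.946, 1.071, -0.011]
wrist_force: [-0.2, -0.1, -2.5]
gripper_width: 0.0403
```

```bash
python3 - <<'E'
from h import *
print(st()['q'])
f=grab_frame("wrist"); cv2.imwrite("pics/w8.png",f["image"])
c=plan([.40,.08,.46],None,13,1,rv=[0,0,-np.radians(64)])
E
```

```text
23.275 [ 0.4195 -0.219   0.4611] [ 2.9458  1.0709 -0.0108] [-0.2399 -0.1459 -2.5056] 0.040323259547455456
[ 0.7579  0.1293 -0.4203  1.848   0.0677  1.1771 -0.5587]
max 0.82 end [0.4    0.0801 0.4599] [ 1.9301  2.4723 -0.017 ]
[[0.45,-0.62,0.0,0.0,0.0,-0.82,1],[0.5,-0.58,0.0,0.0,0.0,-0.82,1],[0.55,-0.53,0.0,0.0,0.0,-0.82,1],[0.59,-0.48,0.0,0.0,0.0,-0.82,1],[0.64,-0.43,0.0,0.0,0.0,-0.82,1],[0.66,-0.38,0.0,0.0,0.0,-0.82,1],[0.7,-0.31,0.0,0.0,0.0,-0.82,1],[0.72,-0.26,0.0,0.0,0.0,-0.82,1],[0.74,-0.19,0.0,0.0,0.0,-0.82,1],[0.76,-0.13,0.0,0.0,0.0,-0.82,1],[0.76,-0.06,0.0,0.0,0.0,-0.82,1],[0.76,0.0,0.0,0.0,0.0,-0.82,1],[0.77,0.07,0.0,0.0,0.0,-0.82,1]]
```

View pics/w8.png

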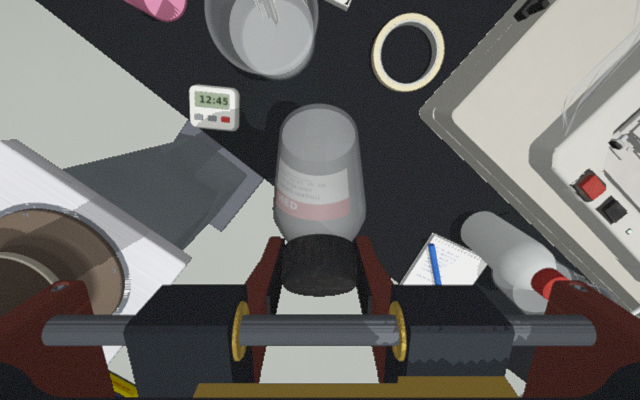

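The bottle sits in the jaws exactly as in the previous picture (cap (318,265), base rim (318,110)), so nothing slipped. Carrying on.

send_rows --pt "0.45 -0.62 0 0 0 -0.82 1" --pt "0.5 -0.58 0 0 0 -0.82 1" --pt "0.55 -0.53 0 0 0 -0.82 1" --pt "0.59 -0.48 0 0 0 -0.82 1" --pt "0.64 -0.43 0 0 0 -0.82 1" --pt "0.66 -0.38 0 0 0 -0.82 1" --pt "0.7 -0.31 0 0 0 -0.82 1" --pt "0.72 -0.26 0 0 0 -0.82 1" --pt "0.74 -0.19 0 0 0 -0.82 1" --pt "0.76 -0.13 0 0 0 -0.82 1" --pt "0.76 -0.06 0 0 0 -0.82 1" --pt "0.76 0 0 0 0 -0.82 1" --pt "0.77 0.07 0 0 0 -0.82 1"

```text
clock: 24.95
tcp_pos: [0.3995, 0.0793, 0.4577]
eef_rot: [1.927, 2.478, -0.011]
wrist_force: [-0.3, 0.6, -1.4]
gripper_width: 0.0403
```

```bash
python3 - <<'E'
from h import *
print(st()['q'])
R=tilt(-12.1,50,True); G=L(.0,.456,.29)
c=plan([.39,.27,.47],down(167.9),13,1)
c=plan(tcpof(G,R),R,8,1,cur=c)
E
```

```text
24.95 [0.3995 0.0793 0.4577] [ 1.9268  2.4779 -0.0109] [-0.2908  0.5762 -1.4054] 0.04028736124432339
[ 0.4556  0.0293 -0.7707  1.9642  0.029   1.1607 -0.0776]
max 0.82 end [0.3901 0.27   0.4699] [0.3216 3.1185 0.0045]
[[0.48,0.1,-0.03,-0.01,0.0,-0.82,1],[0.47,0.13,-0.04,-0.01,0.0,-0.82,1],[0.46,0.18,-0.03,-0.01,0.0,-0.82,1],[0.43,0.22,-0.04,-0.01,0.0,-0.82,1],[0.42,0.25,-0.03,-0.01,0.0,-0.82,1],[0.4,0.29,-0.04,-0.01,0.0,-0.82,1],[0.37,0.32,-0.03,-0.01,0.0,-0.82,1],[0.34,0.35,-0.03,-0.01,0.0,-0.82,1],[0.31,0.38,-0.04,-0.01,0.0,-0.82,1],[0.28,0.41,-0.03,-0.01,0.0,-0.82,1],[0.24,0.42,-0.03,-0.01,0.0,-0.82,1],[0.2,0.45,-0.03,-0.01,0.0,-0.82,1],[0.16,0.46,-0.03,-0.01,0.0,-0.82,1]]
max 0.83 end [0.3655 0.3879 0.4148] [ 0.2627  2.4283 -0.098 ]
[[0.2,0.46,0.23,0.01,-0.83,0.01,1],[0.22,0.46,0.21,0.01,-0.83,0.01,1],[0.24,0.46,0.19,0.01,-0.83,0.01,1],[0.26,0.46,0.17,0.01,-0.83,0.01,1],[0.26,0.46,0.14,0.01,-0.83,0.01,1],[0.29,0.46,0.12,0.01,-0.83,0.01,1],[0.29,0.46,0.1,0.01,-0.83,0.01,1],[0.3,0.45,0.07,0.01,-0.83,0.01,1]]
```

send_rows --pt "0.48 0.1 -0.03 -0.01 0 -0.82 1" --pt "0.47 0.13 -0.04 -0.01 0 -0.82 1" --pt "0.46 0.18 -0.03 -0.01 0 -0.82 1" --pt "0.43 0.22 -0.04 -0.01 0 -0.82 1" --pt "0.42 0.25 -0.03 -0.01 0 -0.82 1" --pt "0.4 0.29 -0.04 -0.01 0 -0.82 1" --pt "0.37 0.32 -0.03 -0.01 0 -0.82 1" --pt "0.34 0.35 -0.03 -0.01 0 -0.82 1" --pt "0.31 0.38 -0.04 -0.01 0 -0.82 1" --pt "0.28 0.41 -0.03 -0.01 0 -0.82 1" --pt "0.24 0.42 -0.03 -0.01 0 -0.82 1" --pt "0.2 0.45 -0.03 -0.01 0 -0.82 1" --pt "0.16 0.46 -0.03 -0.01 0 -0.82 1"

```text
clock: 26.58
tcp_pos: [0.3909, 0.2698, 0.4699]
eef_rot: [0.322, 3.119, 0.005]
wrist_force: [0.2, 0.4, -2.1]
gripper_width: 0.0405
```

```bash
python3 - <<'E'
from h import *
print(st()['q'])
R=tilt(-12.1,50,True); G=L(.0,.456,.29)
c=plan(tcpof(G,R),R,8,1)
E
```

```text
26.575 [0.3909 0.2698 0.4699] [0.3219 3.1187 0.005 ] [ 0.193   0.3949 -2.1051] 0.040511641908776985
[ 0.1832  0.2215 -1.0208  1.8076  0.2043  1.2173  0.4682]
max 0.83 end [0.3656 0.3879 0.415 ] [ 0.2525  2.4296 -0.0977]
[[0.21,0.46,0.23,0.01,-0.83,0.0,1],[0.22,0.46,0.21,0.01,-0.83,0.0,1],[0.24,0.46,0.19,0.01,-0.83,0.0,1],[0.26,0.46,0.17,0.01,-0.83,0.0,1],[0.27,0.46,0.14,0.01,-0.83,0.0,1],[0.28,0.46,0.12,0.01,-0.83,0.0,1],[0.29,0.46,0.1,0.01,-0.83,0.0,1],[0.3,0.46,0.06,0.01,-0.83,0.0,1]]
```

send_rows --pt "0.21 0.46 0.23 0.01 -0.83 0 1" --pt "0.22 0.46 0.21 0.01 -0.83 0 1" --pt "0.24 0.46 0.19 0.01 -0.83 0 1" --pt "0.26 0.46 0.17 0.01 -0.83 0 1" --pt "0.27 0.46 0.14 0.01 -0.83 0 1" --pt "0.28 0.46 0.12 0.01 -0.83 0 1" --pt "0.29 0.46 0.1 0.01 -0.83 0 1" --pt "0.3 0.46 0.06 0.01 -0.83 0 1" --pt "0 0 0 0 0 0 1"

```text
clock: 27.7
tcp_pos: [0.365, 0.3885, 0.4139]
eef_rot: [0.252, 2.432, -0.1]
wrist_force: [0.4, 0.3, -1.2]
gripper_width: 0.0395
```

```bash
python3 - <<'E'
from h import *
import pickle
s=st();print(s['q'])
R=Rn.from_rotvec(s["eef_rot"]); G=s["tcp_pos"]+.163*R.apply([0,0,1.]); print("G",G,"want",L(0,.456,.29),"Glane",G@XL-.381,G@YL)
# bottle axis per nominal
print("axis", R.apply([-np.cos(np.radians(50)),0,-np.sin(np.radians(50))]))
for n in("wrist","side","top"):
    f=grab_frame(n); pickle.dump(f,open(n[0]+"9.pkl","wb"))
    im=f["image"]
    if n=="side": im=cv2.resize(im[100:220,270:390],None,fx=5,fy=5,interpolation=cv2.INTER_CUBIC)
    if n=="top": im=cv2.resize(im[160:250,150:300],None,fx=5,fy=5,interpolation=cv2.INTER_CUBIC)
    cv2.imwrite(f"pics/{n}9.png",im)
E
```

```text
27.7 [0.365  0.3885 0.4139] [ 0.2522  2.4322 -0.0995] [ 0.4431  0.2805 -1.2346] 0.0395186806118257
[-0.3992  0.3229 -0.8658  1.9251  1.0557  1.1813 -0.3904]
G [0.4674 0.3661 0.2891] want [0.4681 0.366  0.29  ] Glane -0.0007089193227065027 0.4559896917556003
axis [0.0005 0.0056 1.    ]
```

View pics/wrist9.png

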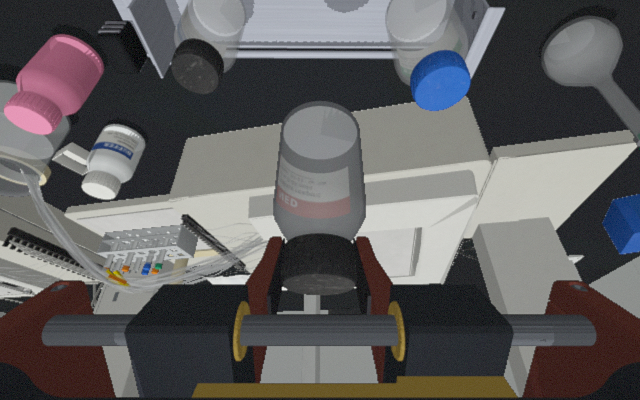

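View pics/side9.png

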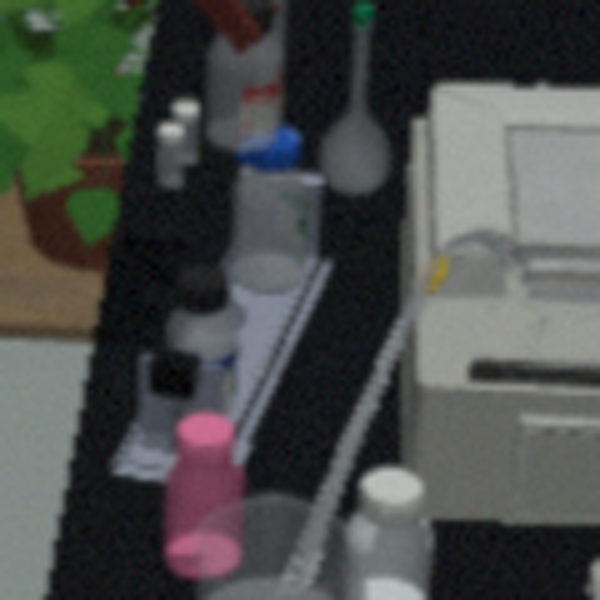

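View pics/top9.png

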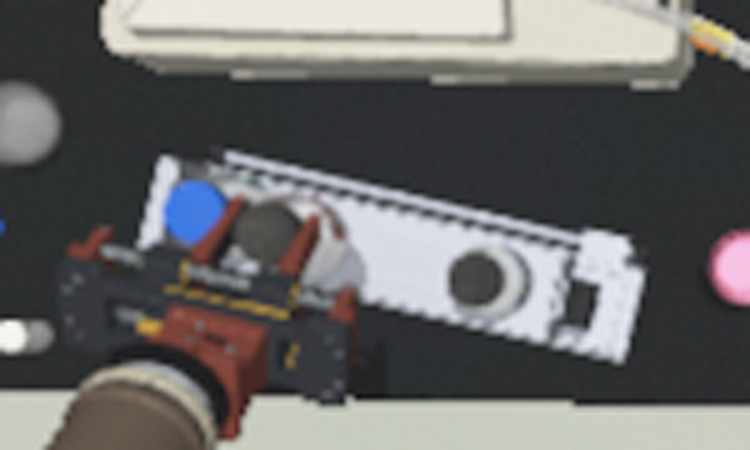

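Held upright over the gap. In the wrist picture the short bottle's cap is at (198,65), tall's at (440,80) and the held bottle is midway at (320,190). Descending straight.

```bash
python3 - <<'E'
from h import *
R=tilt(-12.1,50,True)
c=plan(tcpof(L(0,.456,.122),R),R,10,1)
print(R.inv().apply([0,0,-1]))
E
```

```text
max 0.43 end [0.3656 0.388  0.2469] [ 0.2588  2.4309 -0.1007]
[[0.36,0.01,0.43,0.0,0.0,0.0,1],[0.37,0.0,0.42,0.0,0.0,0.0,1],[0.36,0.01,0.43,0.0,0.0,0.0,1],[0.37,0.0,0.43,0.0,0.0,0.0,1],[0.36,0.01,0.42,0.0,0.0,0.0,1],[0.36,0.01,0.43,0.0,0.0,0.0,1],[0.37,0.0,0.42,0.0,0.0,0.0,1],[0.36,0.01,0.43,0.0,0.0,0.0,1],[0.37,0.0,0.43,0.0,0.0,0.0,1],[0.36,0.01,0.42,0.0,0.0,0.0,1]]
[ 0.6428 -0.      0.766 ]
```

send_rows --pt "0.36 0.01 0.43 0 0 0 1" --pt "0.37 0 0.42 0 0 0 1" --pt "0.36 0.01 0.43 0 0 0 1" --pt "0.37 0 0.43 0 0 0 1" --pt "0.36 0.01 0.42 0 0 0 1" --pt "0.36 0.01 0.43 0 0 0 1" --pt "0.37 0 0.42 0 0 0 1" --pt "0.36 0.01 0.43 0 0 0 1" --pt "0.37 0 0.43 0 0 0 1" --pt "0.36 0.01 0.42 0 0 0 1" --pt "0 0 0 0 0 0 1"

```text
clock: 29.22
tcp_pos: [0.3666, 0.3872, 0.2463]
eef_rot: [0.261, 2.43, -0.103]
wrist_force: [-0.5, 0.0, -2.0]
gripper_width: 0.0402
```

```bash
python3 - <<'E'
from h import *
s=st();print(s['q'])
R=Rn.from_rotvec(s["eef_rot"]); G=s["tcp_pos"]+.163*R.apply([0,0,1.]); print("G",G,"Glane",G@XL-.381,G@YL,"axis", R.apply([-np.cos(np.radians(50)),0,-np.sin(np.radians(50))]))
f=grab_frame("wrist"); cv2.imwrite("pics/w10.png",f["image"])
E
```

```text
29.225 [0.3666 0.3872 0.2463] [ 0.2607  2.4305 -0.1032] [-0.4844  0.0394 -2.0432] 0.040155674848894485
[-0.5256  0.5836 -0.7524  2.07    1.357   1.1144 -0.7929]
G [0.469  0.364  0.1216] Glane 0.001249846217662609 0.4541979912947819 axis [-0.0005  0.0061  1.    ]
```

View pics/w10.png

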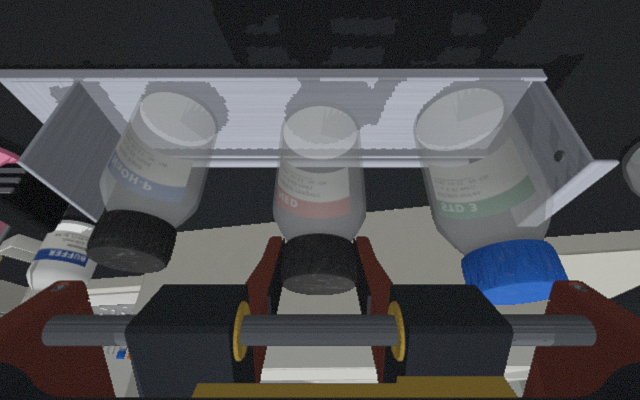

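All three bottles stand in view: short (150,170), held (320,180), tall (480,180), and the held base is inside the lips. Lowering the last centimetre slowly.

send_rows --pt "0.06 0 0.07 0 0 0 1" --pt "0.06 0 0.07 0 0 0 1" --pt "0.06 0 0.07 0 0 0 1" --pt "0 0 0 0 0 0 1"

```text
clock: 29.78
tcp_pos: [0.3658, 0.388, 0.2384]
eef_rot: [0.259, 2.429, -0.101]
wrist_force: [0.1, 0.9, -2.3]
gripper_width: 0.0399
```

send_rows --pt "0.02 0 0.03 0 0 0 1" --pt "0.02 0 0.02 0 0 0 1" --pt "0 0 0 0 0 0 1"

```text
clock: 30.15
tcp_pos: [0.3659, 0.388, 0.2366]
eef_rot: [0.259, 2.429, -0.101]
wrist_force: [0.2, 0.0, -1.7]
gripper_width: 0.0398
```

send_rows --pt "0.02 0 0.03 0 0 0 1" --pt "0 0 0 0 0 0 1"

```text
clock: 30.4
tcp_pos: [0.366, 0.388, 0.2355]
eef_rot: [0.259, 2.429, -0.101]
wrist_force: [-0.6, 0.8, -2.2]
gripper_width: 0.0397
```

send_rows --pt "0.02 0 0.03 0 0 0 1" --pt "0 0 0 0 0 0 1"

```text
clock: 30.65
tcp_pos: [0.3661, 0.388, 0.2344]
eef_rot: [0.259, 2.429, -0.101]
wrist_force: [-0.3, -0.8, -1.4]
gripper_width: 0.0398
```

send_rows --pt "0.02 0 0.02 0 0 0 1" --pt "0 0 0 0 0 0 1"

```text
clock: 30.9
tcp_pos: [0.3661, 0.3881, 0.2341]
eef_rot: [0.259, 2.428, -0.1]
wrist_force: [-1.4, -0.6, 4.8]
gripper_width: 0.0397
```

send_rows --pt "0.02 0 0.02 0 0 0 1" --pt "0 0 0 0 0 0 1"

```text
clock: 31.15
tcp_pos: [0.3662, 0.3883, 0.2338]
eef_rot: [0.259, 2.427, -0.1]
wrist_force: [-2.3, -1.1, 8.4]
gripper_width: 0.04
```

send_rows --pt "-0.01 0 -0.02 0 0 0 1" --pt "0 0 0 0 0 0 0.0" --pt "0 0 0 0 0 0 -0.2" --pt "0 0 0 0 0 0 -0.4" --pt "0 0 0 0 0 0 -0.4" --pt "0 0 0 0 0 0 -0.4" --pt "0 0 -0.3 0 0 0 -0.4" --pt "0 0 -0.5 0 0 0 -0.4" --pt "0 0 -0.8 0 0 0 -0.4" --pt "0 0 -0.8 0 0 0 -0.4" --pt "0 0 -0.8 0 0 0 -0.4" --pt "0 0 0 0 0 0 -0.4"

```text
clock: 32.65
tcp_pos: [0.304, 0.4025, 0.3087]
eef_rot: [0.257, 2.428, -0.096]
wrist_force: [0.6, 1.0, -0.3]
gripper_width: 0.0614
```

```bash
python3 - <<'E'
from h import *
import pickle
s=st();print(s['q'])
f=grab_frame("wrist"); cv2.imwrite("pics/w11.png",f["image"]);pickle.dump(f,open("w11.pkl","wb"))
f=grab_frame("side"); cv2.imwrite("pics/s11.png",cv2.resize(f["image"][100:220,270:390],None,fx=5,fy=5,interpolation=cv2.INTER_CUBIC))
E
```

```text
32.65 [0.304  0.4025 0.3087] [ 0.257   2.4276 -0.0956] [ 0.5504  0.9881 -0.3275] 0.06139501680126741
[-0.5713  0.4638 -0.8417  2.0672  1.1919  1.1938 -0.7427]
```

View pics/w11.png

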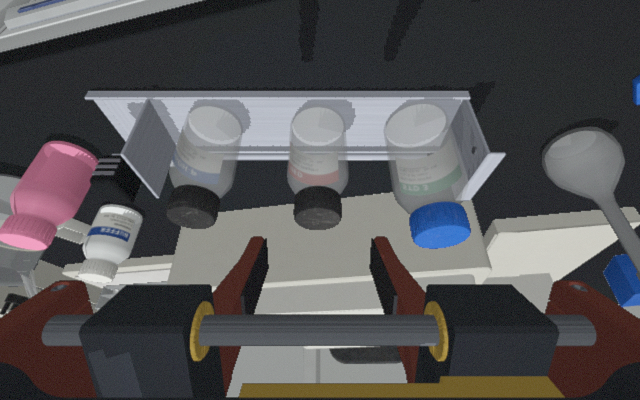

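View pics/s11.png

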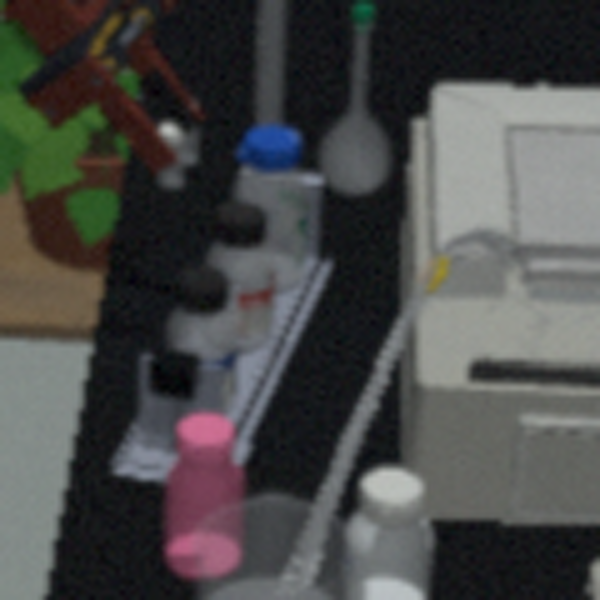

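The tipped bottle now stands alone in its gap: short cap (193,207), middle cap (318,207), tall cap (440,225). All are upright in the side view too. Next is the end stop grip.

```bash
python3 - <<'E'
from h import *
c=plan([.33,.34,.41],down(167.9),8,-1)
c=plan([.4301,.1897,.33],None,16,-1,rv=[0,0,np.radians(90)],cur=c)
print(down(77.9).as_rotvec())
E
```

```text
max 0.84 end [0.3301 0.34   0.4099] [-0.3306 -3.1231 -0.0064]
[[-0.39,-0.23,-0.23,-0.01,0.84,0.0,-1],[-0.38,-0.23,-0.26,-0.01,0.84,0.0,-1],[-0.35,-0.23,-0.29,-0.01,0.84,0.0,-1],[-0.32,-0.23,-0.33,-0.01,0.84,0.0,-1],[-0.29,-0.23,-0.35,-0.01,0.84,0.0,-1],[-0.26,-0.22,-0.37,-0.01,0.84,0.0,-1],[-0.23,-0.23,-0.4,-0.01,0.84,0.0,-1],[-0.19,-0.23,-0.41,-0.01,0.84,0.0,-1]]
max 0.94 end [0.4301 0.1898 0.3301] [-2.4443 -1.9678 -0.0033]
[[-0.27,-0.26,0.17,0.0,0.0,0.94,-1],[-0.29,-0.24,0.16,0.0,0.0,0.94,-1],[-0.32,-0.2,0.17,0.0,0.0,0.94,-1],[-0.33,-0.18,0.16,0.0,0.0,0.94,-1],[-0.35,-0.14,0.17,0.0,0.0,0.94,-1],[-0.37,-0.1,0.16,0.0,0.0,0.94,-1],[-0.37,-0.07,0.17,0.0,0.0,0.94,-1],[-0.37,-0.03,0.16,0.0,0.0,0.94,-1],[-0.38,0.0,0.17,0.0,0.0,0.94,-1],[-0.37,0.05,0.16,0.0,0.0,0.94,-1],[-0.37,0.08,0.17,0.0,0.0,0.94,-1],[-0.36,0.11,0.16,0.0,0.0,0.94,-1],[-0.35,0.15,0.17,0.0,0.0,0.94,-1],[-0.32,0.18,0.16,0.0,0.0,0.94,-1],[-0.31,0.22,0.17,0.0,0.0,0.94,-1],[-0.29,0.24,0.16,0.0,0.0,0.94,-1]]
[2.4432 1.9749 0.    ]
```

send_rows --pt "-0.39 -0.23 -0.23 -0.01 0.84 0 -1" --pt "-0.38 -0.23 -0.26 -0.01 0.84 0 -1" --pt "-0.35 -0.23 -0.29 -0.01 0.84 0 -1" --pt "-0.32 -0.23 -0.33 -0.01 0.84 0 -1" --pt "-0.29 -0.23 -0.35 -0.01 0.84 0 -1" --pt "-0.26 -0.22 -0.37 -0.01 0.84 0 -1" --pt "-0.23 -0.23 -0.4 -0.01 0.84 0 -1" --pt "-0.19 -0.23 -0.41 -0.01 0.84 0 -1"

```text
clock: 33.75
tcp_pos: [0.3309, 0.3391, 0.4095]
eef_rot: [-0.333, -3.119, -0.005]
wrist_force: [0.2, 0.6, -0.2]
gripper_width: 0.0876
```

send_rows --pt "-0.27 -0.26 0.17 0 0 0.94 -1" --pt "-0.29 -0.24 0.16 0 0 0.94 -1" --pt "-0.32 -0.2 0.17 0 0 0.94 -1" --pt "-0.33 -0.18 0.16 0 0 0.94 -1" --pt "-0.35 -0.14 0.17 0 0 0.94 -1" --pt "-0.37 -0.1 0.16 0 0 0.94 -1" --pt "-0.37 -0.07 0.17 0 0 0.94 -1" --pt "-0.37 -0.03 0.16 0 0 0.94 -1" --pt "-0.38 0 0.17 0 0 0.94 -1" --pt "-0.37 0.05 0.16 0 0 0.94 -1" --pt "-0.37 0.08 0.17 0 0 0.94 -1" --pt "-0.36 0.11 0.16 0 0 0.94 -1" --pt "-0.35 0.15 0.17 0 0 0.94 -1" --pt "-0.32 0.18 0.16 0 0 0.94 -1" --pt "-0.31 0.22 0.17 0 0 0.94 -1" --pt "-0.29 0.24 0.16 0 0 0.94 -1" --pt "0 0 0 0 0 0 -1"

```text
clock: 35.88
tcp_pos: [0.4304, 0.1885, 0.3288]
eef_rot: [-2.446, -1.965, 0.001]
wrist_force: [-0.5, 0.6, -0.0]
gripper_width: 0.0874
```

```bash
python3 - <<'E'
from h import *
import pickle
s=st();print(s['q'])
f=grab_frame("wrist"); cv2.imwrite("pics/w12.png",f["image"]);pickle.dump(f,open("w12.pkl","wb"))
P=cloud(f); Q=P.reshape(-1,3); Q=Q[np.isfinite(Q[:,0])]
X=Q@XL-.381; Y=Q@YL; Z=Q[:,2]
m=(Z>.087)&(Z<.1)&(abs(X)<.03)&(Y>.25)&(Y<.30); print("grip",m.sum(),cv2.minAreaRect((Q[m][:,:2]*1000).astype(np.float32)),Z[m].mean(), X[m].min(),X[m].max(),Y[m].min(),Y[m].max())
m=(Z>.069)&(Z<.08)&(abs(X)<.04)&(Y>.25)&(Y<.31); print("plate",m.sum(),np.percentile(Y[m],[1,50,99]))
plan(L(0,.2757,.248),down(77.9),6,-1)
E
```

```text
35.875 [0.4304 0.1885 0.3288] [-2.4459 -1.9651  0.0013] [-0.5376  0.6355 -0.0029] 0.08743736229272978
[ 0.0824  0.3201 -0.7092  2.011   0.259   0.902  -0.9814]
grip 1211 ((430.2435302734375, 191.0133819580078), (20.88426399230957, 35.50023651123047), 77.28104400634766) 0.0921742393906815 -0.01820091637676363 0.017315910175102867 0.26656936005661397 0.28746922589448454
plate 580 [0.2845 0.2965 0.2983]
max 0.46 end [0.4304 0.1897 0.2479] [2.4399 1.978  0.0061]
[[0.0,0.0,0.45,-0.01,0.0,-0.01,-1],[0.0,0.0,0.45,-0.01,0.0,-0.01,-1],[0.0,0.01,0.45,-0.01,0.0,-0.01,-1],[0.01,0.0,0.45,-0.01,0.0,-0.01,-1],[0.0,0.0,0.46,-0.01,0.0,-0.01,-1],[0.0,0.0,0.45,-0.01,0.0,-0.01,-1]]
```

View pics/w12.png

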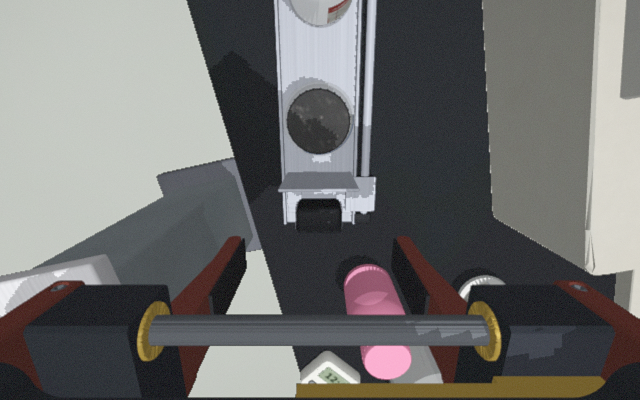

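The grip is at (320,212) with the jaws straddling it at 235/405 px. The pink bottle (375,310) is 12 cm behind and clear.

send_rows --pt "0.01 0 0.45 -0.01 0 -0.01 -1" --pt "0 0 0.45 -0.01 0 -0.01 -1" --pt "0.01 0.01 0.45 -0.01 0 -0.01 -1" --pt "0.01 0 0.45 -0.01 0 -0.01 -1" --pt "0 0 0.46 -0.01 0 -0.01 -1" --pt "0 0 0.45 -0.01 0 -0.01 -1" --pt "0 0 0 0 0 0 -1"

```text
clock: 36.8
tcp_pos: [0.4302, 0.1908, 0.2474]
eef_rot: [2.441, 1.978, 0.005]
wrist_force: [-0.0, 0.8, 0.3]
gripper_width: 0.0878
```

send_rows --pt "0 0 0 0 0 0 1" --pt "0 0 0 0 0 0 1" --pt "0 0 0 0 0 0 1" --pt "0 0 0 0 0 0 1" --pt "0 0 0 0 0 0 1" --pt "0 0 0 0 0 0 1" --pt "0 0 0 0 0 0 1"

```text
clock: 37.67
tcp_pos: [0.4296, 0.1912, 0.2485]
eef_rot: [2.441, 1.978, 0.006]
wrist_force: [-5.8, 0.4, 5.9]
gripper_width: 0.036
```

```bash
python3 - <<'E'
from h import *
s=st();R=Rn.from_rotvec(s["eef_rot"]); p=s["tcp_pos"]; print("lane",p@XL-.381,p@YL,"tool x in lane", R.apply([1,0,0])@XL,R.apply([1,0,0])@YL,s["wrist_force"]@XL,s["wrist_force"]@YL)
E
```

```text
37.675 [0.4296 0.1912 0.2485] [2.4408 1.9778 0.0055] [-5.7848  0.3511  5.9274] 0.036033795178521
lane -0.0009975688268464289 0.27704514403110597 tool x in lane -0.002379814249207453 0.9999934860079339 -5.729892303070148 -0.8693364199217511
```

send_rows --pt "0.05 0 0 0 0 0 1" --pt "0.1 0 0 0 0 0 1" --pt "0.12 0 0 0 0 0 1" --pt "0.12 0 0 0 0 0 1" --pt "0.12 0 0 0 0 0 1" --pt "0.12 0 0 0 0 0 1" --pt "0.1 0 0 0 0 0 1" --pt "0.1 0 0 0 0 0 1" --pt "0.1 0 0 0 0 0 1" --pt "0.1 0 0 0 0 0 1" --pt "0.1 0 0 0 0 0 1" --pt "0.1 0 0 0 0 0 1" --pt "0.1 0 0 0 0 0 1" --pt "0.1 0 0 0 0 0 1"

```text
clock: 39.42
tcp_pos: [0.4385, 0.2326, 0.2485]
eef_rot: [2.441, 1.977, 0.004]
wrist_force: [-4.3, -1.4, 6.3]
gripper_width: 0.0354
```

```bash
python3 - <<'E'
from h import *
s=st();R=Rn.from_rotvec(s["eef_rot"]); p=s["tcp_pos"]; print("lane",p@XL-.381,p@YL,s["wrist_force"]@XL,s["wrist_force"]@YL)
f=grab_frame("wrist"); cv2.imwrite("pics/w13.png",f["image"])
f=grab_frame("side"); cv2.imwrite("pics/s13.png",cv2.resize(f["image"][100:220,270:390],None,fx=5,fy=5,interpolation=cv2.INTER_CUBIC))
E
```

```text
39.425 [0.4385 0.2326 0.2485] [2.4405 1.9768 0.0035] [-4.3014 -1.3968  6.3242] 0.03535957921069563
lane -0.0010089389523125214 0.3193520994486966 -3.9130053171910344 -2.267387297527016
```

View pics/w13.png

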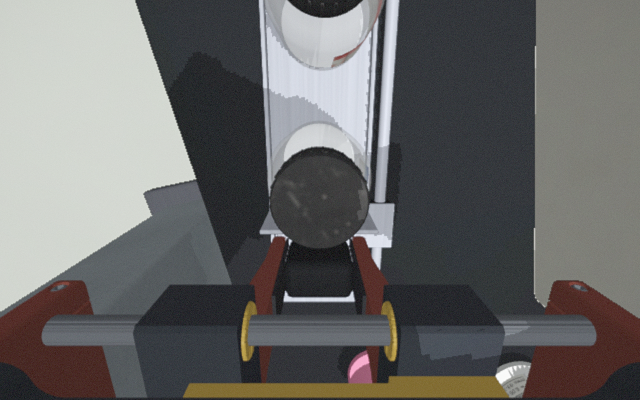

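View pics/s13.png

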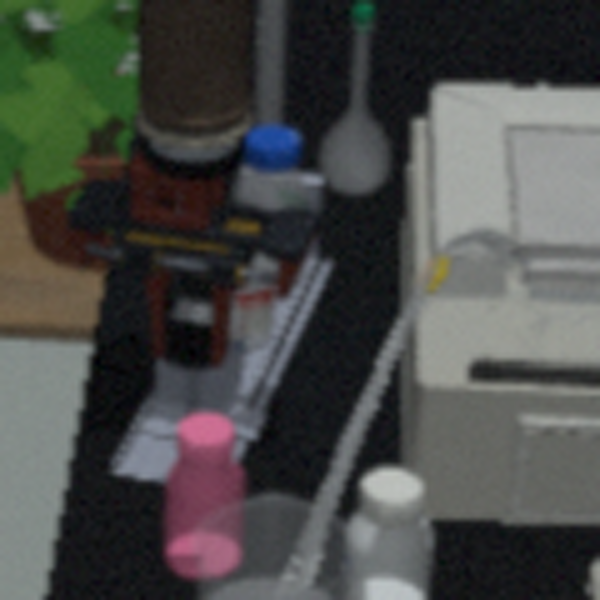

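The stop moves with the grip, the short bottle (320,190) slides upright ahead of it, and forces are small. Continuing.

send_rows --pt "0.1 0 0 0 0 0 1" --pt "0.1 0 0 0 0 0 1" --pt "0.1 0 0 0 0 0 1" --pt "0.1 0 0 0 0 0 1" --pt "0.1 0 0 0 0 0 1" --pt "0.1 0 0 0 0 0 1" --pt "0.1 0 0 0 0 0 1" --pt "0.1 0 0 0 0 0 1" --pt "0.1 0 0 0 0 0 1" --pt "0.1 0 0 0 0 0 1" --pt "0.1 0 0 0 0 0 1" --pt "0.1 0 0 0 0 0 1" --pt "0.1 0 0 0 0 0 1" --pt "0.1 0 0 0 0 0 1" --pt "0.1 0 0 0 0 0 1" --pt "0.1 0 0 0 0 0 1"

```text
clock: 41.52
tcp_pos: [0.4485, 0.2794, 0.2485]
eef_rot: [2.44, 1.977, 0.003]
wrist_force: [-5.5, -3.2, 5.3]
gripper_width: 0.0363
```

```bash
cat > l.py <<'E'
from h import *
s=st();p=s["tcp_pos"]; print("lane",p@XL-.381,p@YL,"F",s["wrist_force"]@XL,s["wrist_force"]@YL)
E
python3 l.py; python3 - <<'E'
from h import *
f=grab_frame("wrist"); cv2.imwrite("pics/w14.png",f["image"])
E
```

```text
41.525 [0.4485 0.2794 0.2485] [2.4404 1.9766 0.003 ] [-5.465  -3.2212  5.3135] 0.03628562537657699
lane -0.0010534127082039713 0.3671657011058319 F -4.668342572537323 -4.2952111640125334
```

View pics/w14.png

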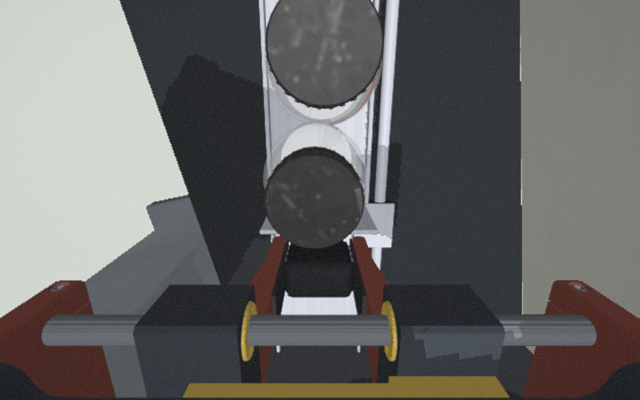

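send_rows --pt "0.1 0 0 0 0 0 1" --pt "0.1 0 0 0 0 0 1" --pt "0.1 0 0 0 0 0 1" --pt "0.1 0 0 0 0 0 1" --pt "0.1 0 0 0 0 0 1" --pt "0.1 0 0 0 0 0 1" --pt "0.1 0 0 0 0 0 1" --pt "0.07 0 0 0 0 0 1"

```text
clock: 42.58
tcp_pos: [0.4533, 0.302, 0.2485]
eef_rot: [2.44, 1.977, 0.003]
wrist_force: [-4.3, -3.2, 4.2]
gripper_width: 0.0355
```

```bash
python3 l.py
```

```text
42.575 [0.4533 0.302  0.2485] [2.4404 1.9767 0.0031] [-4.326  -3.1764  4.2299] 0.03552361997611457
lane -0.0010691442006793839 0.3902957368377109 F -3.5640435750402757 -4.012673333749568
```

Travel is now 113 mm, so the row should meet near 121–123. Small steps from here.

send_rows --pt "0.06 0 0 0 0 0 1" --pt "0.06 0 0 0 0 0 1" --pt "0.05 0 0 0 0 0 1"

```text
clock: 42.95
tcp_pos: [0.4543, 0.3067, 0.2485]
eef_rot: [2.44, 1.976, 0.002]
wrist_force: [-5.7, -5.3, 5.7]
gripper_width: 0.0356
```

```bash
python3 l.py
```

```text
42.95 [0.4543 0.3067 0.2485] [2.4403 1.9762 0.0021] [-5.6835 -5.2823  5.7382] 0.035637851160611626
lane -0.0010367786490538822 0.39507758064804804 F -4.4499142001281875 -6.356351896964487
```

send_rows --pt "0.05 0 0 0 0 0 1" --pt "0.04 0 0 0 0 0 1"

```text
clock: 43.2
tcp_pos: [0.4549, 0.3093, 0.2485]
eef_rot: [2.44, 1.976, 0.002]
wrist_force: [-5.8, -5.0, 5.1]
gripper_width: 0.0359
```

```bash
python3 l.py
```

```text
43.2 [0.4549 0.3093 0.2485] [2.4403 1.9761 0.0021] [-5.8278 -4.9841  5.1142] 0.03585938783271784
lane -0.0010425179602657764 0.3977329651313018 F -4.653607548003665 -6.0949731224023065
```

send_rows --pt "0.04 0 0 0 0 0 1" --pt "0.03 0 0 0 0 0 1"

```text
clock: 43.45
tcp_pos: [0.4553, 0.3113, 0.2485]
eef_rot: [2.44, 1.976, 0.002]
wrist_force: [-5.4, -4.6, 5.1]
gripper_width: 0.0357
```

```bash
python3 l.py
```

```text
43.45 [0.4553 0.3113 0.2485] [2.4402 1.9762 0.0021] [-5.445  -4.6062  5.1397] 0.03573743698889725
lane -0.0010295584502665878 0.39979211809850673 F -4.358504814123359 -5.6452390862621815
```

send_rows --pt "0.03 0 0 0 0 0 1" --pt "0.03 0 0 0 0 0 1"

```text
clock: 43.7
tcp_pos: [0.4556, 0.3121, 0.2485]
eef_rot: [2.44, 1.975, -0.001]
wrist_force: [-8.6, -10.8, 10.8]
gripper_width: 0.0354
```

send_rows --pt "0.03 0 0 0 0 0 1"

```text
clock: 43.82
tcp_pos: [0.4556, 0.3125, 0.2485]
eef_rot: [2.439, 1.974, -0.003]
wrist_force: [-9.0, -11.7, 13.1]
gripper_width: 0.0357
```

```bash
python3 l.py; python3 - <<'E'
from h import *
f=grab_frame("wrist"); cv2.imwrite("pics/w15.png",f["image"])
f=grab_frame("top"); cv2.imwrite("pics/t15.png",cv2.resize(f["image"][160:250,150:300],None,fx=5,fy=5,interpolation=cv2.INTER_CUBIC))
E
```

```text
43.825 [0.4556 0.3125 0.2485] [ 2.4391  1.9738 -0.0034] [ -9.009  -11.7281  13.1353] 0.035658329938049134
lane -0.0009750337881679338 0.40102428937456314 F -6.350400639014938 -13.355943713448623
```

View pics/w15.png

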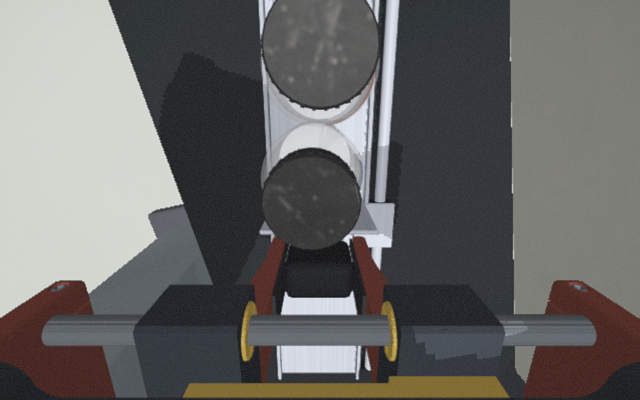

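The force stepped from 5.6 to 13 N after 124 mm of travel and the motion stalled, so the row is against the end plate. Releasing and rising straight up.

send_rows --pt "0 0 0 0 0 0 0.0" --pt "0 0 0 0 0 0 -0.3" --pt "0 0 0 0 0 0 -0.5" --pt "0 0 0 0 0 0 -0.5" --pt "0 0 0 0 0 0 -0.5" --pt "0 0 -0.4 0 0 0 -0.5" --pt "0 0 -0.7 0 0 0 -0.5" --pt "0 0 -0.9 0 0 0 -0.5" --pt "0 0 -0.9 0 0 0 -0.5" --pt "0 0 -0.9 0 0 0 -0.5" --pt "0 0 -0.9 0 0 0 -0.5" --pt "-0.7 0 -0.7 0 0 0 -0.5" --pt "-0.9 0 -0.5 0 0 0 -0.5" --pt "-0.9 0 -0.3 0 0 0 -0.5" --pt "-0.9 0 0 0 0 0 -0.5" --pt "-0.9 0 0 0 0 0 -0.5" --pt "0 0 0 0 0 0 -0.5"

```text
clock: 46.05
tcp_pos: [0.429, 0.1867, 0.4353]
eef_rot: [2.442, 1.973, 0.009]
wrist_force: [0.2, 0.5, -0.1]
gripper_width: 0.0654
```

```bash
python3 - <<'E'
from h import *
st()
for n in("wrist","side","top"):
    f=grab_frame(n); im=f["image"]
    if n=="side": im=cv2.resize(im[100:220,270:390],None,fx=5,fy=5,interpolation=cv2.INTER_CUBIC)
    if n=="top": im=cv2.resize(im[160:250,150:300],None,fx=5,fy=5,interpolation=cv2.INTER_CUBIC)
    cv2.imwrite(f"pics/{n}16.png",im)
    if n=="wrist":
        Q=cloud(f).reshape(-1,3); Q=Q[np.isfinite(Q[:,0])]; X=Q@XL-.381; Y=Q@YL; Z=Q[:,2]
        def rep(nm,z0,z1,y0,y1):
            m=(Z>z0)&(Z<z1)&(abs(X)<.045)&(Y>y0)&(Y<y1)
            if m.sum()>5: print(nm,m.sum(),"x",np.percentile(X[m],[1,99]),"y",np.percentile(Y[m],[1,99]),"z",Z[m].mean())
        rep("grip",.087,.1,.37,.42); rep("plate",.069,.08,.40,.43)
        rep("short",.11,.124,.40,.48); rep("mid",.11,.124,.475,.54); rep("tall",.127,.142,.5,.62); rep("end",.07,.083,.585,.62)
E
```

```text
46.05 [0.429  0.1867 0.4353] [2.4417 1.9726 0.0088] [ 0.1741  0.4866 -0.0635] 0.06535019906330976
grip 845 x [-0.0178  0.0171] y [0.388  0.4092] z 0.09226017043143318
plate 467 x [-0.0316  0.0309] y [0.4174 0.4298] z 0.07518522811283855
short 956 x [-0.0223  0.015 ] y [0.4288 0.4472] z 0.11650428211609737
```

View pics/wrist16.png

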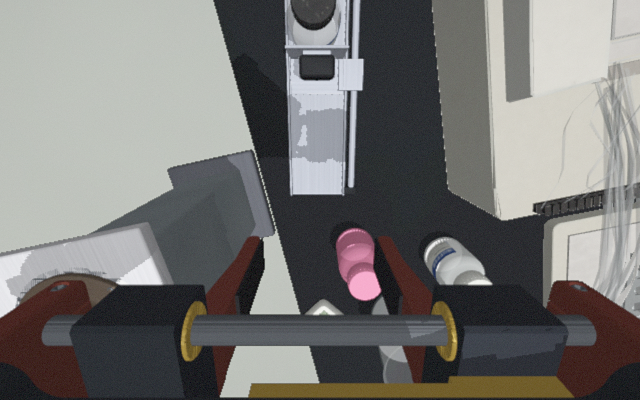

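View pics/side16.png

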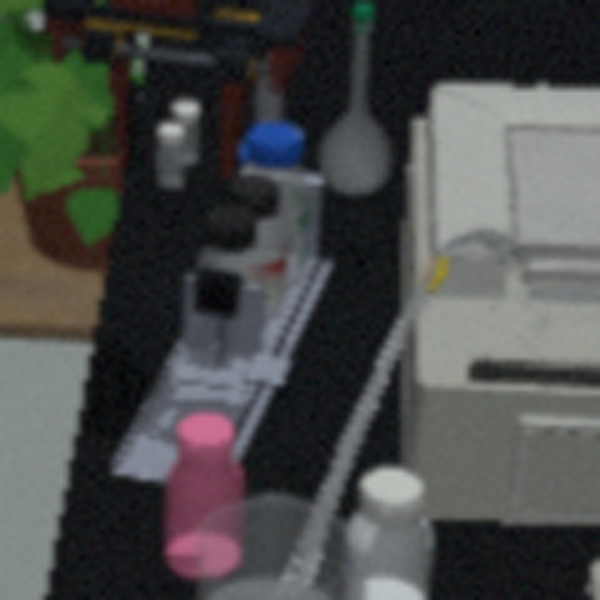

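View pics/top16.png

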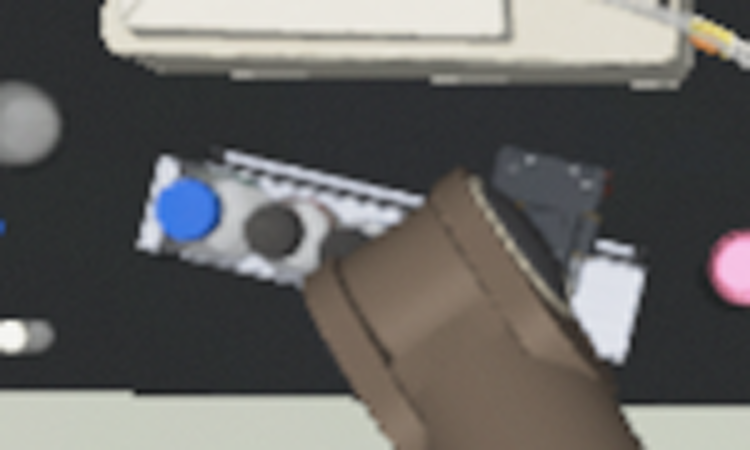

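Everything stands in these views. The stop grip is at (317,67) in the wrist view, and the blue cap and the middle cap are adjacent in the top view. One more look from above at the gaps.

send_rows --pt "0.8 0 0 0 0 0 -0.5" --pt "0.9 0 0 0 0 0 -0.5" --pt "0.9 0 0 0 0 0 -0.5" --pt "0.9 0 0 0 0 0 -0.5" --pt "0.9 0 0 0 0 0 -0.5" --pt "0.9 0 0 0 0 0 -0.5" --pt "0.8 0 0 0 0 0 -0.5" --pt "0 0 0 0 0 0 -0.5"

```text
clock: 47.2
tcp_pos: [0.4664, 0.3698, 0.4347]
eef_rot: [-2.436, -1.981, -0.008]
wrist_force: [0.0, 0.1, -0.2]
gripper_width: 0.0661
```

```bash
python3 - <<'E'
from h import *
st()
f=grab_frame("wrist"); cv2.imwrite("pics/w17.png",f["image"])
Q=cloud(f).reshape(-1,3); Q=Q[np.isfinite(Q[:,0])]; X=Q@XL-.381; Y=Q@YL; Z=Q[:,2]
def rep(nm,z0,z1,y0,y1):
    m=(Z>z0)&(Z<z1)&(abs(X)<.045)&(Y>y0)&(Y<y1)
    if m.sum()>5: print(nm,m.sum(),"x",np.percentile(X[m],[1,99]),"y",np.percentile(Y[m],[1,99]),"z",Z[m].mean())
rep("grip",.087,.1,.37,.42); rep("plate",.069,.08,.40,.43)
rep("short",.11,.124,.40,.477); rep("mid",.11,.124,.477,.532); rep("tall",.127,.142,.5,.62); rep("end",.07,.083,.585,.62)
E
```

```text
47.2 [0.4664 0.3698 0.4347] [-2.4363 -1.9814 -0.0079] [ 0.027   0.1499 -0.1561] 0.06607654362989065
grip 532 x [-0.0182  0.0173] y [0.3889 0.4098] z 0.09214093658128182
plate 204 x [-0.0323  0.0313] y [0.4069 0.421 ] z 0.07411187200465957
short 1113 x [-0.0219  0.0148] y [0.4304 0.468 ] z 0.11657718571540868
mid 1308 x [-0.0191  0.0187] y [0.4859 0.5233] z 0.11677692326652711
tall 2131 x [-0.0193  0.0219] y [0.5429 0.5841] z 0.13374857486209915
end 1109 x [-0.0345  0.0339] y [0.5948 0.6096] z 0.07666265006305815
```

View pics/w17.png

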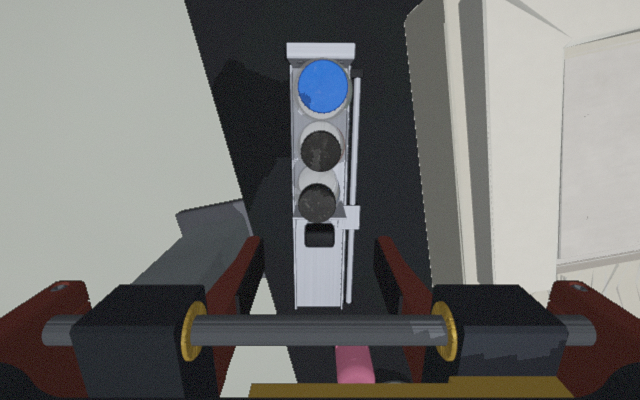

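Measured along the lane, the centres are short 0.449, middle 0.505, tall 0.564, with the stop face at 0.421 and the end plate at 0.595. All are in contact within about 1.5 mm, the caps are at standing height, and the arm is clear.

```bash
python3 -c "
from station import *
print(finish_job())"
```

```text
the job is handed in; nothing more can be done
None
```

The tipped bottle now stands upright in its gap, and the end stop is slid up so all three bottles stand snugly against the end plate. I handed the job in at about 47 s of the 72 s allowed, and no verdict was reported.

- **Moving the bottle:** I lifted it out of the lane with the jaws across its body and laid it on the clear bench. I then took a fresh hold on its cap with the tool tilted, turned it upright and lowered it into the gap until it touched the lane floor. The downward force there was about 8–10 N.
- **Sliding the stop:** I gripped the black grip and pushed about 122 mm. The force stepped from about 6 N to about 13 N as the row met the end plate, and I released there.
- **Last checks:**
  - All three caps measured at standing height.
  - Neighbouring bottles, the stop face and the end plate all touch within about 1.5 mm.
  - The pictures showed nothing around the lane disturbed, and the arm was clear.
- **Small disagreements:**
  - Bottle spacings read 1–1.5 mm less than the given diameters, which I put down to the calibration.
  - The short bottle sits about 3.5 mm off the lane's centre line, within the play between the lips.

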